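# Stack the cast solder ingots in the drop-front crate

## Task

Let down the crate's front gate as far as it goes, stack all the solder ingots that lie on the bench in the crate, and put the gate fully up again. Lay the bottom pair across both of the crate's bearers, and build two to a layer, square and close together, centred over the bearers: one broad face down beside one broad face up so that their sloping flanks nest and every layer comes out flat, and turn each layer crosswise to the one below; an odd ingot left over goes by itself on the top, crosswise too.

Things in the scene. Friction and masses are not known exactly. Their poses are not given: they have to be found in the camera images.
- ingot_a1: cast bar of grey solder metal, 68 mm long with square sawn ends, 30 mm high, of tapered section: broad face 48 mm, narrow face 20 mm wide, sloping flanks; 0.35 to 0.6 kg. Origin in the middle of the block, x along its length, z from the broad face to the narrow one. May be absent; starts broad face down (z up).
- ingot_a2: cast bar of grey solder metal, 68 mm long with square sawn ends, 30 mm high, of tapered section: broad face 48 mm, narrow face 20 mm wide, sloping flanks; 0.35 to 0.6 kg. Origin in the middle of the block, x along its length, z from the broad face to the narrow one. May be absent; starts broad face down (z up).
- ingot_a3: cast bar of grey solder metal, 68 mm long with square sawn ends, 30 mm high, of tapered section: broad face 48 mm, narrow face 20 mm wide, sloping flanks; 0.35 to 0.6 kg. Origin in the middle of the block, x along its length, z from the broad face to the narrow one. May be absent; starts broad face down (z up).
- ingot_b1: cast bar of grey solder metal, 68 mm long with square sawn ends, 30 mm high, of tapered section: broad face 48 mm, narrow face 20 mm wide, sloping flanks; 0.35 to 0.6 kg. Origin in the middle of the block, x along its length, z from the broad face to the narrow one. May be absent; starts broad face up (z down).
- ingot_b2: cast bar of grey solder metal, 68 mm long with square sawn ends, 30 mm high, of tapered section: broad face 48 mm, narrow face 20 mm wide, sloping flanks; 0.35 to 0.6 kg. Origin in the middle of the block, x along its length, z from the broad face to the narrow one. May be absent; starts broad face up (z down).
- ingot_b3: cast bar of grey solder metal, 68 mm long with square sawn ends, 30 mm high, of tapered section: broad face 48 mm, narrow face 20 mm wide, sloping flanks; 0.35 to 0.6 kg. Origin in the middle of the block, x along its length, z from the broad face to the narrow one. May be absent; starts broad face up (z down).
- bed (a point): middle of the top of the crate's two flat steel bearers, 12 mm above the bench; each runs 70 mm along x, 24 mm to the left or right of this point, and is 20 mm wide; the stack stands centred here. x points into the crate, away from its gate, y to the left, z up. Three layers reach 90 mm above this point. The two ingots of a layer nest with their centres 34 mm apart.
- crate: grey sheet-steel crate, open above, heavy, stands fast. Origin on the bench under the middle of the bearers, axes as the bed's. Floor 6 mm above the bench; side walls 90 mm to the left and right and back wall 112 mm behind, 42 mm high; two front posts 49 mm ahead and 90 mm aside, 60 mm high.
- gate (a joint): crate's front gate, hinged along its lower edge: 0 = upright, closed; 1.3 rad = let down towards the robot as far as it goes. It stays where it is left (stiff hinge, 2 to 4 N at the knob). Starts at 0 to 0.12. It stands 56 mm in front of the bed point, is 168 mm wide and reaches 100 mm above the bench when upright.
- gate_knob (a point): centre of the black ball knob, 22 mm across, on a stem in the middle of the gate's upper edge, 112 mm from the hinge line; it can be pinched from the sides (along the crate's y) from above in any gate position. Its z points from the hinge to the knob.
- gate_hinge (a point): middle of the gate's hinge line, 56 mm in front of the bed point and 14 mm above the bench; the hinge line runs along this frame's y.
Things that resemble listed ones, but are neither listed nor needed, are in the scene too. What is shaped like the ingot_b2 but green or red is not meant.

How it is judged:
By the outcome, as a careful person would: the job done as asked, in the order asked, and still so for the second after the job is handed in, with the robot touching nothing.
Of ingot_a1, ingot_a2, ingot_a3 only 2 to 3 are there at a start; the rules pass over those that are not, and their reading is None.
Of ingot_b1, ingot_b2, ingot_b3 only 2 to 3 are there at a start; the rules pass over those that are not, and their reading is None.
Once in a run the grip may slacken for a moment while it holds something.
It also fails if it takes over 210 s, if anything falls off the work surface, if the arm or the gripper's body presses on something with over 40 N, if the wrist force passes 120 N, or if a joint passes its speed limit or range.

## Robot

A 6-joint arm with a two-finger parallel gripper is mounted at the origin on a cart in front of the work surface, level with it; the furniture and walls round the work are solid. World frame = base frame: x ahead of the robot, y to its left, z up, the work surface at z = 0. Lengths are in m, angles in degrees, forces in N, time in s.
With the tool pointing down it reaches from about 0.35 to 0.875 m from the base axis. Payload 15.5 kg.
Tool frame: the origin (TCP) lies midway between the tips of the shut fingers; the grasp point (between the pads) lies env.pinch_z behind it (env.pinch_z is the distance from the TCP to the grasp point, in m); z points along the fingers, y is the line along which they close (so a half turn about z gives the same grasp; the last joint's range is limited). The gripper opens to 85 mm and grips with 20 to 120 N. Pads are 22 mm wide; open, the fingers measure 114 mm over their backs; the gripper's body (76 mm by 85 mm) begins 54 mm behind the grasp point. The pads swing forward as they close: fully open they stand 13 mm farther back than shut.
Start: joints at [-74.857, 28.281, 77.091, -0, 74.628, -5.472], TCP at [0.22, -0.585, 0.231] pointing down, gripper open.
Joint ranges: [-166.48, 166.48], [-47.26, 123.95], [12.59, 153.08], [-70.14, 250.14], [6.76, 159.57], [-176.63, 176.63]. Speed limits (degrees/s): [108.29, 108.29, 147.25, 172.46, 172.46, 172.46].

## Interface

Orientations are given as [roll, pitch, yaw] about the fixed x, y, z axes, in that order (R = Rz(yaw) Ry(pitch) Rx(roll)).
In Python, from bench import env gives the robot as it stands. The module is installed in compiled form; this text tells all that it offers.
- The arm moves only by the tool arm_command, never from a script. Its arguments are lists of equal length, an entry for each row: "travel": the shift along the world's x, y, z in m, a list of three; "spin": the turn about the world's z in rad; "hand": the finger opening in m, from 0 to 0.0854. In form: {"travel": [[dx, dy, dz], ...], "spin": [spin, ...], "hand": [hand, ...]}. A call has 1 to 20 rows; each row shifts and turns the commanded pose from where the row before left it; what a row does not reach is not made up. A row lasts 1/8 s, in which the tool goes at most 62.5 mm and 10.7 degrees, less where a joint would pass 70% of its speed; a pose out of reach is approached as far as the arm can. A call with a gripper value outside its range is refused whole. The fingers move at their own pace and stop on an object; "grip_force" is the grip in N (left out, the last holds). Time passes only in rows, so rows that do not move let the fingers close. It gives the time, the measured TCP pose, the force, the opening and the grip force at its end, in the units of the state.
- env.get_obs(): the state, without advancing time (a new reading comes with each control period).
- env.capture(name): name is "scene" or "top" or "wrist"; returns a dict with "img" (480x640x3 uint8, blue, green, red), "K" (3x3 intrinsics, pixels), "R" (3x3) and "t" (3): a world point X has camera coordinates R X + t; the wrist camera has in their place "tool_from_camera" (4x4, takes a point from camera to tool coordinates, whose origin is the TCP and whose axes are the flange's). Camera axes: x right, y down, z forward; pixel columns grow to the right and rows downward; lengths in m; the calibration is good to about 2 mm. A picture is of the moment at which its call begins: read the wrist's pose just before it. There is no depth.
- env.hand_in(): hands the job in; it is judged then, once.
The state is a dict: "time_s": time; "qpos": joint angles; "joint_velocities": joint speeds; "joint_torque": joint torques, N m; "eef_pos": TCP position; "tcp_rot": TCP orientation; "force": force on the tool from outside, world axes, zero at the start; "ft_torque": the same for the moment, N m; "finger_gap": opening from 0.0 (shut) to 1.0 (fully open); "grasp_force": force on a finger pad.
Only numpy, scipy, OpenCV 4.12 (cv2) and the standard library are available. Lean on these libraries where they do the work, as an engineer would, in place of code of your own. Each camera call takes 0.05 s, during which the arm holds its last target. There are 200 camera calls.

## Working session

There is one attempt and no reset: what is moved stays moved. The work goes in short steps, Python scripts to look and compute and a tool call to move; the robot and the scene stay as the last step left them, time stands still between calls to the robot, and variables do not carry over. Pictures are saved under pics/ and viewed, at most 14 in all, crops included, and the job is handed in when it is done.

Besides the shell and the picture viewer there is one more tool, called after ">>>" as a command line: name --pt "numbers of a row" for each row, then --argument value for the rest. arm_command: Moves the arm, as the interface text tells. Its arguments: {"type":"object","properties":{"travel":{"type":"array"},"spin":{"type":"array"},"hand":{"type":"array"},"grip_force":{"type":"number"}},"required":["travel","spin","hand"]}

```bash
mkdir -p pics; python3 - <<'E'
from bench import env
import cv2,pickle
print(env.pinch_z, env.get_obs())
for n in("scene","top"):
    c=env.capture(n); cv2.imwrite(f"pics/{n}0.png",c["img"]); pickle.dump(c,open(f"{n}0.pkl","wb")); print(n,c["K"],c["R"],c["t"])
E
```

```text
0.0187 {'time_s': 0.0, 'qpos': array([-7.48573666e+01,  2.83164201e+01,  7.71274168e+01, -1.23189847e-03,
        7.46297704e+01, -5.47208490e+00]), 'joint_velocities': array([-0.02167276, -0.03607492,  0.02353346,  0.07493471, -0.0505295 ,
        0.04769857]), 'joint_torque': array([ 3.58199322e-04, -8.82145429e+01, -3.83869922e+01, -2.66915049e-05,
        1.00988382e-02,  1.99660440e-05]), 'eef_pos': array([ 0.21994695, -0.58462353,  0.23068191]), 'tcp_rot': array([-1.79926615e+02, -5.83723626e-03,  2.06150419e+01]), 'force': array([ 0.7455776 , -1.23839322,  0.31511639]), 'ft_torque': array([-0.03491623,  0.0262222 ,  0.01855148]), 'grasp_force': 0.0, 'finger_gap': 0.9982987836030653}
scene [[592.11248124   0.         329.58606068]
 [  0.         592.11248124 237.78308171]
 [  0.           0.           1.        ]] [[-0.71197847 -0.70208668 -0.01268666]
 [-0.36822036  0.38867013 -0.84460008]
 [ 0.59791339 -0.59666558 -0.53524738]] [0.39131805 0.28289768 1.26901218]
top [[460.74632561   0.         321.5529214 ]
 [  0.         460.74632561 238.67218427]
 [  0.           0.           1.        ]] [[-0.00572339 -0.99974723 -0.02174192]
 [-0.99512436  0.00783506 -0.09831643]
 [ 0.09846193  0.02107321 -0.99491767]] [0.02988968 0.55883808 1.18330837]
```

View pics/top0.png

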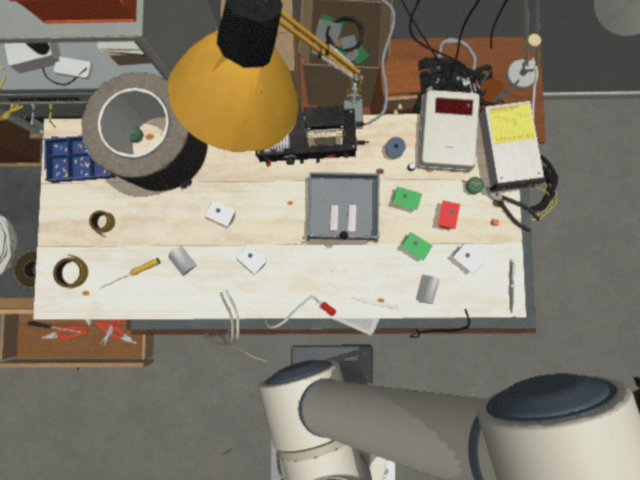

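View pics/scene0.png

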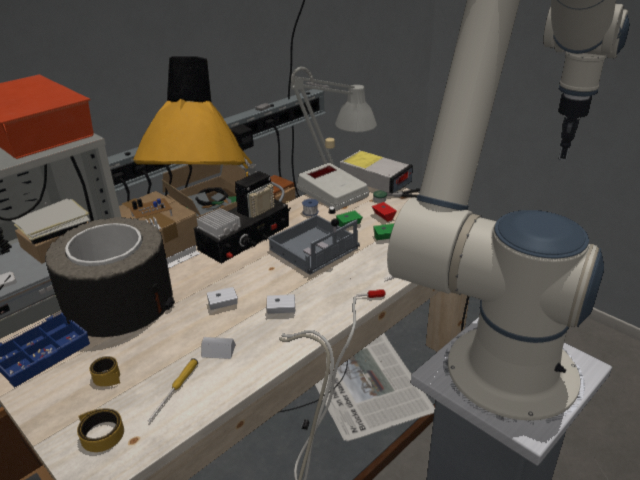

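The top view shows five ingots. Three are broad face up, at (220,213), (251,260) and (467,258); two are broad face down, at (182,261) and (428,289). The crate is at (344,205) with its knob at (344,235). The green and red blocks are decoys.

```bash
cat > h.py <<'E'
import numpy as np,cv2,pickle
from bench import env
from scipy.spatial.transform import Rotation as Ro
def cam(n):
    if n!="wrist":
        c=env.capture(n); return c
    o=env.get_obs(); c=env.capture(n)
    T=np.eye(4);T[:3,:3]=Ro.from_euler("xyz",o["tcp_rot"],degrees=True).as_matrix();T[:3,3]=o["eef_pos"]
    W=T@c["tool_from_camera"]; c["R"]=W[:3,:3].T; c["t"]=-c["R"]@W[:3,3]; return c
def ray(c,uv,z):
    uv=np.atleast_2d(np.asarray(uv,float)); d=np.c_[uv,np.ones(len(uv))]@np.linalg.inv(c["K"]).T@c["R"]
    o=-c["R"].T@c["t"]; return o+d*((z-o[2])/d[:,2])[:,None]
def proj(c,X):
    p=(np.atleast_2d(X)@c["R"].T+c["t"])@c["K"].T; return p[:,:2]/p[:,2:]
def quad(c,cont,z):
    """min-area rectangle of contour's points cast on plane z -> centre, long-side yaw, sizes"""
    P=ray(c,cont.reshape(-1,2),z)[:,:2]
    (x,y),(w,h),a=cv2.minAreaRect((P*1000).astype(np.float32))
    if w<h: w,h,a=h,w,a+90
    return round(x,1),round(y,1),round((a+90)%180-90,1),round(w,1),round(h,1)
E
python3 - <<'E'
from h import *
c=pickle.load(open("top0.pkl","rb")); im=c["img"]
for uv in [(220,213),(251,260),(467,258),(182,261),(428,289)]:
    roi=im[uv[1]-3:uv[1]+4,uv[0]-3:uv[0]+4].reshape(-1,3).mean(0); print(uv,roi.round(),im[uv[1]-20,uv[0]])
hsv=cv2.cvtColor(im,cv2.COLOR_BGR2HSV)
m=((hsv[...,1]<25)&(hsv[...,2]>60)).astype(np.uint8)*255
m=cv2.morphologyEx(m,cv2.MORPH_CLOSE,np.ones((3,3)))
m[:130]=0;m[330:]=0
for k in cv2.findContours(m,0,1)[0]:
    if 200<cv2.contourArea(k)<6000: print(cv2.boundingRect(k),cv2.contourArea(k),quad(c,k,.03),quad(c,k,0))
for uv in [(344,235)]: print("knob",ray(c,uv,.126))
print("crate corners z42",ray(c,[(308,174),(379,174)],.042), "bearers",ray(c,[(334,217),(352,218)],.012))
cv2.imwrite("pics/t1.png",cv2.resize(im[150:320,160:500],None,fx=2.35,fy=2.35,interpolation=2))
E
```

```text
(220, 213) [205. 205. 204.] [198 218 223]
(251, 260) [221. 220. 219.] [174 200 217]
(467, 258) [205. 204. 202.] [181 209 220]
(182, 261) [173. 174. 175.] [185 213 224]
(428, 289) [155. 156. 157.] [217 226 225]
(61, 263, 19, 20) 235.5 (475.5, 690.9, -16.1, 50.3, 46.2) (476.4, 708.2, -16.1, 51.5, 47.4)
(205, 200, 30, 26) 469.5 (630.1, 293.7, 63.2, 73.3, 52.2) (634.8, 301.0, 63.2, 75.1, 53.5)
(256, 187, 48, 19) 266.0 (672.8, 136.9, -87.7, 126.4, 47.1) (678.6, 140.3, -87.7, 129.5, 48.2)
(422, 181, 51, 22) 527.5 (681.2, -304.6, 89.4, 130.6, 56.1) (687.2, -312.2, 89.4, 133.9, 57.5)
(306, 173, 74, 68) 4495.0 (646.4, -31.7, 87.8, 191.5, 178.1) (651.6, -32.5, 87.8, 196.3, 182.5)
(408, 130, 69, 41) 2154.0 (794.8, -296.0, 88.1, 179.8, 109.8) (803.7, -303.3, 88.1, 184.2, 112.5)
(256, 130, 80, 25) 240.5 (829.8, 98.4, -67.6, 220.4, 43.4) (839.5, 100.8, -67.6, 225.9, 44.5)
(98, 130, 71, 29) 825.5 (820.1, 536.3, 89.2, 191.8, 77.6) (829.6, 549.6, 89.2, 196.6, 79.6)
knob [[ 0.55779751 -0.03023678  0.126     ]]
crate corners z42 [[ 0.72922448  0.06054579  0.042     ]
 [ 0.72717119 -0.12614091  0.042     ]] bearers [[ 0.61857337 -0.00719924  0.012     ]
 [ 0.6154483  -0.0552417   0.012     ]]
```

View pics/t1.png

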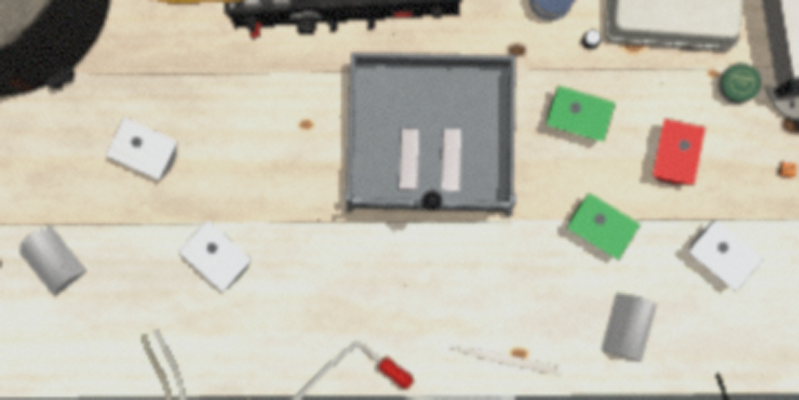

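The enlarged top view confirms this: the crate is nearly square to the world, and its two bearers appear as bright strips. I'll move over the right-hand pair for a wrist picture.

>>> arm_command --pt "0.02 0.03 0.012" --pt "0.02 0.03 0.012" --pt "0.02 0.03 0.012" --pt "0.02 0.03 0.012" --pt "0.02 0.03 0.012" --pt "0.02 0.03 0.012" --pt "0.02 0.03 0.012" --pt "0.02 0.03 0.012" --pt "0.02 0.03 0.012" --pt "0.02 0.03 0.012" --pt "0 0 0" --pt "0 0 0" --spin '[-0.036,-0.036,-0.036,-0.036,-0.036,-0.036,-0.036,-0.036,-0.036,-0.036,0,0]' --hand '[0.085,0.085,0.085,0.085,0.085,0.085,0.085,0.085,0.085,0.085,0.085,0.085]'

```text
time_s: 1.6
eef_pos: [0.4198, -0.2851, 0.3509]
tcp_rot: [-180.0, 0.0, 0.0]
force: [-0.4, -0.7, -0.2]
finger_gap: 1.0
grasp_force: 0.0
```

```bash
python3 - <<'E'
from h import *
c=cam("wrist"); pickle.dump(c,open("w1.pkl","wb")); cv2.imwrite("pics/w1.png",c["img"])
print(ray(c,[(0,0),(640,0),(640,480),(0,480)],0), -c["R"].T@c["t"])
E
```

```text
[[ 6.03966221e-01  4.35601118e-02  5.55111512e-17]
 [ 6.03909671e-01 -6.17520737e-01  0.00000000e+00]
 [-1.27815681e-02 -7.45443616e-01  0.00000000e+00]
 [-1.26040484e-02  1.70964384e-01  0.00000000e+00]] [ 0.49098928 -0.28611253  0.49434029]
```

View pics/w1.png

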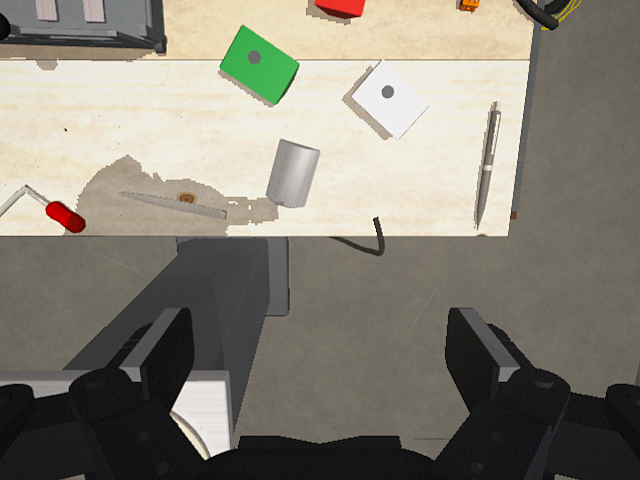

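The wrist picture shows the right b ingot at (395,98), the right a ingot at (293,173), a green decoy at (258,65) and the crate's corner at upper left. Next, over the crate.

>>> arm_command --pt "0.016 0.0255 0" --pt "0.016 0.0255 0" --pt "0.016 0.0255 0" --pt "0.016 0.0255 0" --pt "0.016 0.0255 0" --pt "0.016 0.0255 0" --pt "0.016 0.0255 0" --pt "0.016 0.0255 0" --pt "0.016 0.0255 0" --pt "0.016 0.0255 0" --pt "0 0 0" --pt "0 0 0" --spin '[0,0,0,0,0,0,0,0,0,0,0,0]' --hand '[0.085,0.085,0.085,0.085,0.085,0.085,0.085,0.085,0.05,0.05,0.05,0.05]'

```text
time_s: 3.15
eef_pos: [0.5797, -0.031, 0.3508]
tcp_rot: [180.0, 0.1, -0.0]
force: [-0.2, -0.1, -0.4]
finger_gap: 0.585
grasp_force: 0.0
```

```bash
python3 - <<'E'
from h import *
c=cam("wrist"); pickle.dump(c,open("w2.pkl","wb")); cv2.imwrite("pics/w2.png",c["img"])
im=c["img"];hsv=cv2.cvtColor(im,cv2.COLOR_BGR2HSV)
m=((hsv[...,1]<25)&(hsv[...,2]>165)).astype(np.uint8)*255
for k in cv2.findContours(m,0,1)[0]:
    if cv2.contourArea(k)>300: print("bright",cv2.boundingRect(k),cv2.contourArea(k),quad(c,k,.012))
m=(im.max(2)<35).astype(np.uint8)*255
for k in cv2.findContours(m,0,1)[0]:
    if 150<cv2.contourArea(k)<5000:
        p,r=cv2.minEnclosingCircle(k); print("dark",p,r,cv2.contourArea(k),ray(c,p,.126).round(4))
E
```

```text
bright (304, 307, 85, 17) 508.0 (412.0, -65.0, 88.3, 103.8, 21.6)
bright (445, 254, 55, 17) 346.5 (480.7, -213.2, 85.3, 63.3, 20.2)
bright (574, 208, 66, 73) 2699.0 (502.0, -369.7, 11.6, 90.9, 74.9)
bright (333, 113, 20, 66) 1031.5 (616.4, -58.0, -1.8, 69.9, 19.1)
bright (290, 112, 19, 65) 1024.0 (618.2, -10.0, -1.8, 69.3, 19.1)
bright (0, 106, 48, 62) 1773.0 (626.2, 297.3, 64.9, 51.8, 49.6)
dark (501.29150390625, 9.048262596130371) 10.482043266296387 161.0 [[ 0.7285 -0.1732  0.126 ]]
```

View pics/w2.png

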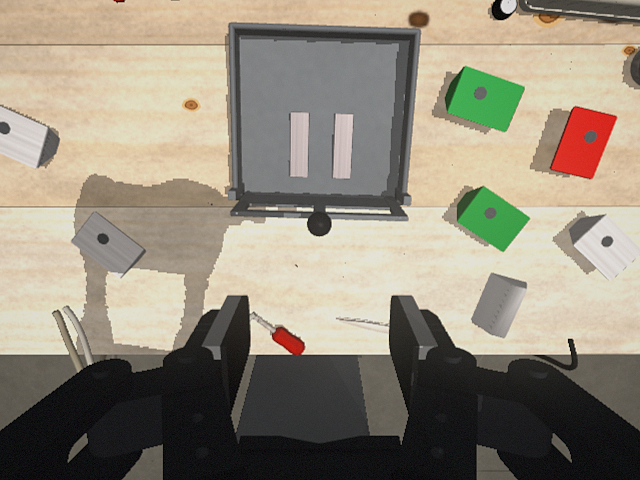

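The wrist picture puts the bed at about (0.617, -0.034) with a yaw of -1.9°. The knob is at pixel (319,223), and two more ingots show on the left at (108,243) and (20,135).

```bash
python3 - <<'E'
from h import *
c=pickle.load(open("w2.pkl","rb")); im=c["img"]
m=(im[200:245,300:340].max(2)<45).astype(np.uint8); M=cv2.moments(m,True); uv=(300+M["m10"]/M["m00"],200+M["m01"]/M["m00"]); print(uv,M["m00"])
for z in(.125,.126): print(ray(c,uv,z).round(4))
t=pickle.load(open("top0.pkl","rb")); m=(t["img"][228:242,336:352].max(2)<50).astype(np.uint8); M=cv2.moments(m,True); uv=(336+M["m10"]/M["m00"],228+M["m01"]/M["m00"]); print(uv,ray(t,uv,.126).round(4))
E
```

```text
(317.8333333333333, 226.33333333333334) 42.0
[[ 0.5548 -0.0308  0.125 ]]
[[ 0.5551 -0.0308  0.126 ]]
(343.175, 235.3) [[ 0.5571 -0.0282  0.126 ]]
```

>>> arm_command --pt "-0.0045 0 -0.02" --pt "-0.0045 0 -0.03" --pt "-0.0045 0 -0.03" --pt "-0.0045 0 -0.03" --pt "-0.0047 0 -0.03" --pt "0 -0.0005 -0.03" --pt "0 0 -0.03" --pt "0 0 -0.025" --pt "0 0 -0.02" --pt "0 0 0" --pt "0 0 0" --pt "0 0 0" --pt "0 0 0" --pt "0 0 0" --pt "0 0 0" --spin '[-0.011,-0.011,-0.011,0,0,0,0,0,0,0,0,0,0,0,0]' --hand '[0.05,0.05,0.05,0.05,0.05,0.05,0.05,0.05,0.05,0.05,0.015,0.015,0.015,0.015,0.015]' --grip_force 40

```text
time_s: 5.08
eef_pos: [0.5578, -0.0307, 0.1074]
tcp_rot: [180.0, -0.1, -1.9]
force: [-1.6, -0.9, 6.0]
finger_gap: 0.228
grasp_force: 38.8
```

```bash
python3 - <<'E'
import numpy as np
p0=.04;ph=np.linspace(p0,1.31,19)
x=-.112*(np.sin(ph));z=.112*np.cos(ph)
r=np.c_[np.diff(x)*.9994,-np.diff(x)*.033,np.diff(z)].round(4); print(r.tolist())
E
```

```text
[[-0.0079, 0.0003, -0.0006], [-0.0078, 0.0003, -0.0011], [-0.0077, 0.0003, -0.0017], [-0.0076, 0.0003, -0.0022], [-0.0074, 0.0002, -0.0028], [-0.0072, 0.0002, -0.0033], [-0.0069, 0.0002, -0.0038], [-0.0067, 0.0002, -0.0043], [-0.0063, 0.0002, -0.0047], [-0.006, 0.0002, -0.0052], [-0.0056, 0.0002, -0.0056], [-0.0052, 0.0002, -0.0059], [-0.0048, 0.0002, -0.0063], [-0.0043, 0.0001, -0.0066], [-0.0038, 0.0001, -0.0069], [-0.0033, 0.0001, -0.0072], [-0.0028, 0.0001, -0.0074], [-0.0023, 0.0001, -0.0076]]
```

>>> arm_command --pt "-0.0079 0.0003 -0.0006" --pt "-0.0078 0.0003 -0.0011" --pt "-0.0077 0.0003 -0.0017" --pt "-0.0076 0.0003 -0.0022" --pt "-0.0074 0.0002 -0.0028" --pt "-0.0072 0.0002 -0.0033" --pt "-0.0069 0.0002 -0.0038" --pt "-0.0067 0.0002 -0.0043" --pt "-0.0063 0.0002 -0.0047" --pt "-0.006 0.0002 -0.0052" --pt "-0.0056 0.0002 -0.0056" --pt "-0.0052 0.0002 -0.0059" --pt "-0.0048 0.0002 -0.0063" --pt "-0.0043 0.0001 -0.0066" --pt "-0.0038 0.0001 -0.0069" --pt "-0.0033 0.0001 -0.0072" --pt "-0.0028 0.0001 -0.0074" --pt "-0.0023 0.0001 -0.0076" --pt "0 0 0" --spin '[0,0,0,0,0,0,0,0,0,0,0,0,0,0,0,0,0,0,0]' --hand '[0.015,0.015,0.015,0.015,0.015,0.015,0.015,0.015,0.015,0.015,0.015,0.015,0.015,0.015,0.015,0.015,0.015,0.015,0.015]' --grip_force 40

```text
time_s: 7.45
eef_pos: [0.4535, -0.0273, 0.0227]
tcp_rot: [180.0, 0.0, -1.9]
force: [-0.2, -8.0, -2.0]
finger_gap: 0.229
grasp_force: 42.1
```

>>> arm_command --pt "-0.001 0 -0.004" --pt "0 0 0" --pt "0 0 0" --spin '[0,0,0]' --hand '[0.015,0.015,0.015]'

```text
time_s: 7.82
eef_pos: [0.453, -0.0273, 0.0192]
tcp_rot: [180.0, -0.0, -1.9]
force: [0.6, -6.3, 5.0]
finger_gap: 0.228
grasp_force: 43.1
```

>>> arm_command --pt "-0.001 0 -0.004" --pt "0 0 -0.002" --pt "0 0 0" --spin '[0,0,0]' --hand '[0.015,0.015,0.015]'

```text
time_s: 8.2
eef_pos: [0.4533, -0.0274, 0.0135]
tcp_rot: [180.0, -0.2, -1.9]
force: [5.8, -3.5, 5.0]
finger_gap: 0.233
grasp_force: 31.0
```

>>> arm_command --pt "0 0 0" --pt "0 0 0" --pt "0 0 0.03" --pt "0 0 0.03" --pt "0 0.02 0.04" --pt "0.01 0.03 0.05" --pt "0.01 0.03 0.05" --pt "0.01 0.035 0.05" --pt "0.01 0.035 0.04" --pt "0.01 0.03 0" --pt "0.01 0.03 0" --pt "0.01 0.03 0" --pt "0 0.03 0" --pt "0 0 0" --pt "0 0 0" --spin '[0,0,0,0,0,0,0,0,0,0,0,0,0,0,0]' --hand '[0.05,0.05,0.05,0.05,0.06,0.07,0.085,0.085,0.085,0.085,0.085,0.085,0.085,0.085,0.085]'

```text
time_s: 10.07
eef_pos: [0.5214, 0.2426, 0.3027]
tcp_rot: [180.0, 0.0, -1.9]
force: [-0.1, -0.5, -0.1]
finger_gap: 0.992
grasp_force: 0.0
```

```bash
python3 - <<'E'
from h import *
c=cam("wrist"); pickle.dump(c,open("w3.pkl","wb")); cv2.imwrite("pics/w3.png",c["img"])
s=cam("scene"); pickle.dump(s,open("s1.pkl","wb"));
cv2.imwrite("pics/s1.png",cv2.resize(s["img"][180:300,240:400],None,fx=3,fy=3))
pic=np.zeros((480,800,3),np.uint8)
cv2.imwrite("pics/mix3.png",cv2.resize(np.vstack([c["img"],cv2.resize(s["img"][190:310,220:420],(640,384))]),(440,594)))
E
```

```text
(no output)
```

View pics/mix3.png

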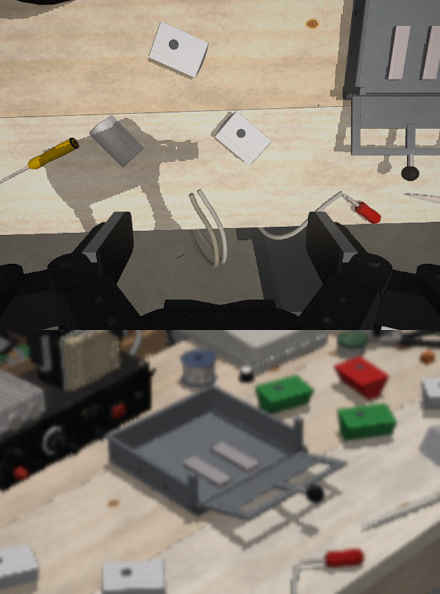

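The gate is now let down towards the robot, with its knob at wrist pixel (596,252). Left ingots, in original wrist pixels: b at (260,73), b at (352,200) and a at (170,203).

```bash
cat >> h.py <<'E'
def mask(im,vmin=70,smax=22):
    h=cv2.cvtColor(cv2.GaussianBlur(im,(3,3),0),cv2.COLOR_BGR2HSV)
    m=((h[...,1]<smax)&(h[...,2]>vmin)).astype(np.uint8)*255
    return cv2.morphologyEx(cv2.morphologyEx(m,cv2.MORPH_CLOSE,np.ones((7,7))),cv2.MORPH_OPEN,np.ones((7,7)))
def ingots(c,amin=1500,amax=20000,ymax=300,**k):
    for q in cv2.findContours(mask(c["img"],**k),0,1)[0]:
        A=cv2.contourArea(q); b=cv2.boundingRect(q)
        if amin<A<amax and b[1]+b[3]/2<ymax:
            print(b,A,"z30",quad(c,q,.03),"z0",quad(c,q,0),"poly",cv2.approxPolyDP(q,5,True).reshape(-1,2).tolist())
E
python3 - <<'E'
from h import *
c=pickle.load(open("w3.pkl","rb"));s=pickle.load(open("s1.pkl","rb"))
def dark(c,u,v,r,th=50):
    m=(c["img"][v-r:v+r,u-r:u+r].max(2)<th).astype(np.uint8);n,l,st,ce=cv2.connectedComponentsWithStats(m);i=1+st[1:,4].argmax();print(st[i]);return ce[i]+[u-r,v-r]
a=dark(c,596,252,18);b=dark(s,364,264,9);print(a,b)
P=[x["K"]@np.c_[x["R"],x["t"]] for x in(c,s)]
X=cv2.triangulatePoints(P[0],P[1],a,b);X=(X[:3]/X[3]).ravel();print(X, "angle",np.arctan2(.5613-X[0],X[2]-.014),np.hypot(.5613-X[0],X[2]-.014), "by x@44:",ray(c,a,.044))
ingots(c)
print("w1");ingots(pickle.load(open("w1.pkl","rb")))
E
```

```text
[  6   0  25  29 405]
[ 5  6  7  7 39]
[595.88888889 251.65679012] [362.84615385 263.97435897]
[ 0.45391928 -0.02712666  0.04493616] angle 1.2902943334887917 0.11174822233311132 by x@44: [[ 0.45299249 -0.02893288  0.044     ]]
(132, 170, 73, 70) 2752.5 z30 (511.5, 390.1, 39.1, 66.3, 43.8) z0 (505.7, 400.9, 39.1, 71.1, 47.0) poly [[159, 170], [132, 197], [181, 239], [204, 211]]
(315, 164, 77, 74) 3247.5 z30 (511.4, 208.3, 47.8, 71.8, 52.6) z0 (505.5, 206.0, 47.8, 77.0, 56.4) poly [[340, 164], [315, 190], [315, 201], [365, 237], [391, 202], [355, 164]]
(218, 34, 84, 77) 4000.5 z30 (630.0, 291.9, 64.9, 68.0, 47.5) z0 (632.7, 295.7, 64.9, 72.9, 50.9) poly [[233, 34], [218, 83], [284, 110], [301, 62]]
w1
(142, 136, 58, 40) 1512.5 z30 (448.1, -127.4, 90.0, 62.5, 41.0) z0 (445.3, -117.1, 90.0, 66.5, 43.7) poly [[142, 164], [161, 175], [181, 172], [185, 159], [197, 159], [199, 147], [190, 138], [152, 136]]
(0, 0, 153, 41) 5218.5 z30 (579.3, -48.2, 90.0, 148.7, 35.6) z0 (585.0, -32.9, 90.0, 158.3, 37.9) poly [[0, 0], [0, 14], [18, 33], [147, 39], [152, 27], [150, 0]]
```

>>> arm_command --pt "-0.001 0.011 -0.0115" --pt "-0.001 0.011 -0.0115" --pt "-0.001 0.011 -0.0115" --pt "-0.001 0.011 -0.0115" --pt "-0.001 0.011 -0.0115" --pt "-0.001 0.011 -0.0115" --pt "-0.001 0.011 -0.0115" --pt "-0.001 0.011 -0.0115" --pt "-0.001 0.011 -0.0115" --pt "-0.001 0.011 -0.0115" --pt "-0.001 0.011 -0.0115" --pt "-0.001 0.011 -0.0115" --pt "-0.001 0.011 -0.0115" --pt "-0.0014 0.0105 -0.0135" --pt "0 0 0" --pt "0 0 0" --spin '[0.163,0.163,0.163,0.163,0.163,0.163,0.163,0.163,0.163,0.163,0.163,0.163,0.163,0.163,0,0]' --hand '[0.085,0.085,0.085,0.085,0.085,0.085,0.085,0.085,0.085,0.085,0.085,0.085,0.085,0.085,0.085,0.085]'

```text
time_s: 12.18
eef_pos: [0.5077, 0.3959, 0.1406]
tcp_rot: [180.0, 0.0, 128.6]
force: [0.3, -0.2, 1.0]
finger_gap: 0.995
grasp_force: 0.0
```

```bash
python3 - <<'E'
from h import *
c=cam("wrist"); pickle.dump(c,open("w4.pkl","wb")); cv2.imwrite("pics/w4.png",c["img"])
ingots(c,amin=4000,amax=90000,ymax=350)
E
```

```text
(264, 179, 109, 69) 7053.5 z30 (500.3, 403.7, 39.3, 66.3, 42.2) z0 (504.5, 398.2, 39.3, 74.1, 47.1) poly [[368, 180], [268, 181], [266, 240], [271, 247], [366, 246], [372, 238]]
```

View pics/w4.png

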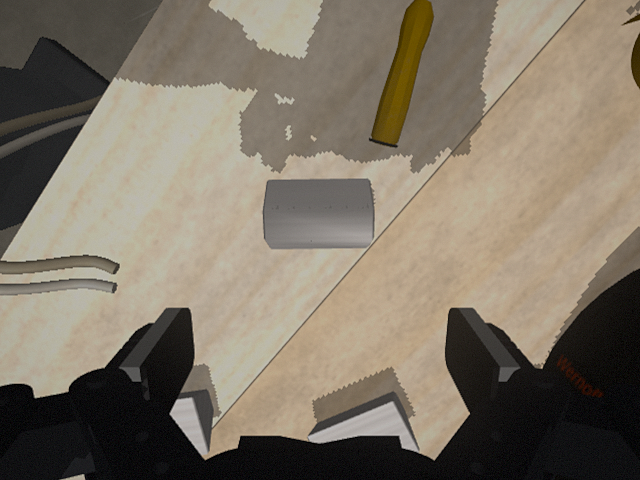

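The ingot is centred at (318,214), about 4 mm off along tool x. I'll descend and grip.

>>> arm_command --pt "-0.0016 0.0012 -0.02" --pt "-0.0016 0.0011 -0.02" --pt "0 0 -0.02" --pt "0 0 -0.02" --pt "0 0 -0.02" --pt "0 0 -0.016" --pt "0 0 -0.013" --pt "0 0 -0.0116" --pt "0 0 0" --pt "0 0 0" --pt "0 0 0" --pt "0 0 0" --pt "0 0 0" --pt "0 0 0" --spin '[0.012,0,0,0,0,0,0,0,0,0,0,0,0,0]' --hand '[0.085,0.085,0.085,0.085,0.085,0.085,0.085,0.085,0.085,0.055,0.055,0.055,0.055,0.055]' --grip_force 70

```text
time_s: 13.98
eef_pos: [0.5045, 0.3991, 0.0004]
tcp_rot: [179.9, 0.0, 129.5]
force: [-1.2, -1.6, 5.6]
finger_gap: 0.784
grasp_force: 80.5
```

>>> arm_command --pt "0 0 0.02" --pt "0 0 0.03" --pt "0 -0.013 0.03" --pt "0.008 -0.03 0.02" --pt "0.008 -0.03 0.01" --pt "0.008 -0.03 0.01" --pt "0.008 -0.03 0.01" --pt "0.008 -0.03 0.01" --pt "0.008 -0.03 0.01" --pt "0.008 -0.03 0.01" --pt "0.008 -0.03 0.01" --pt "0.008 -0.03 0.01" --pt "0.008 -0.03 0.01" --pt "0.008 -0.03 0.01" --pt "0.008 -0.03 0" --pt "0.0085 -0.03 0" --pt "0.008 -0.03 0" --pt "0 0 0" --pt "0 0 0" --spin '[0,0,0,0.06,0.06,0.06,0.06,0.06,0.06,0.06,0.06,0.06,0.06,0.06,0.06,0.06,0.068,0,0]' --hand '[0.055,0.055,0.055,0.055,0.055,0.055,0.055,0.055,0.055,0.055,0.055,0.055,0.055,0.055,0.055,0.055,0.055,0.055,0.055]' --grip_force 100

```text
time_s: 16.35
eef_pos: [0.6162, -0.0339, 0.2001]
tcp_rot: [180.0, -0.0, 178.1]
force: [-0.7, -0.1, -5.6]
finger_gap: 0.773
grasp_force: 117.4
```

```bash
python3 - <<'E'
from h import *
c=cam("wrist"); pickle.dump(c,open("w5.pkl","wb")); cv2.imwrite("pics/w5.png",c["img"])
im=c["img"];m=((cv2.cvtColor(im,cv2.COLOR_BGR2HSV)[...,1]<40)&(im.min(2)>150)).astype(np.uint8)*255
for k in cv2.findContours(m,0,1)[0]:
    if cv2.contourArea(k)>600: print("bright",cv2.boundingRect(k),cv2.contourArea(k),quad(c,k,.012))
E
```

```text
bright (443, 302, 117, 14) 869.5 (709.0, 115.2, 89.9, 98.1, 11.3)
bright (444, 286, 171, 16) 1222.0 (696.1, 137.2, -89.0, 141.3, 10.3)
bright (0, 258, 63, 38) 1541.5 (667.3, -275.2, -88.8, 58.1, 31.4)
bright (445, 239, 179, 50) 5033.5 (669.7, 138.2, 89.5, 142.9, 40.8)
bright (54, 211, 117, 28) 1279.5 (624.2, -199.8, 85.7, 92.1, 21.9)
bright (450, 200, 190, 33) 2644.5 (632.3, 143.3, -88.2, 149.7, 24.2)
bright (339, 193, 25, 57) 988.5 (629.5, -10.1, -1.2, 46.0, 19.3)
bright (277, 164, 27, 86) 2040.5 (616.6, -58.0, -1.9, 68.3, 19.9)
bright (341, 24, 89, 43) 3047.0 (501.2, 15.5, 88.0, 62.1, 27.5)
bright (235, 24, 78, 43) 2905.5 (498.4, -63.9, 88.0, 55.5, 27.5)
bright (484, 0, 149, 75) 7099.0 (496.5, 135.8, 82.8, 96.5, 49.2)
bright (0, 0, 315, 121) 16468.5 (506.7, -148.9, 88.0, 228.0, 80.2)
```

View pics/w5.png

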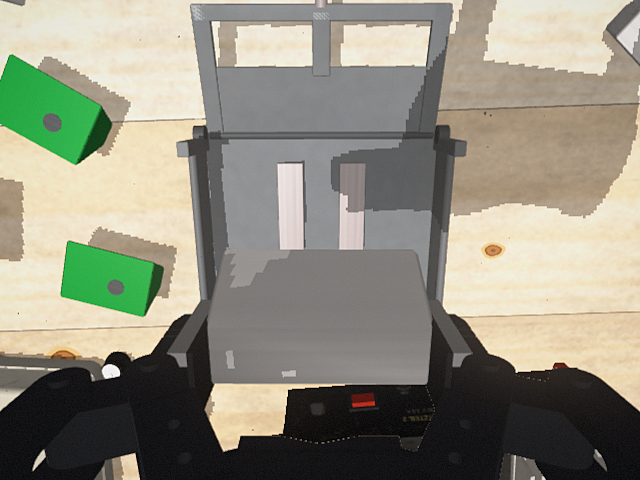

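```bash
python3 - <<'E'
from h import *
c=pickle.load(open("w5.pkl","rb"))
g=cv2.cvtColor(c["img"],cv2.COLOR_BGR2GRAY).astype(int)
print(g[240:260,318].tolist(),g[370:395,318].tolist())
print(ray(c,[(318,250)],.2),ray(c,[(318,383)],.23), ray(c,[(210,300),(432,300)],.21))
E
```

```text
[149, 148, 149, 148, 149, 146, 147, 149, 150, 134, 121, 123, 124, 126, 123, 122, 126, 125, 123, 124] [133, 135, 136, 133, 133, 135, 132, 130, 131, 128, 128, 129, 123, 149, 203, 226, 227, 159, 6, 22, 24, 29, 24, 25, 25]
[[ 0.5924665 -0.0345936  0.2      ]] [[ 0.62542645 -0.0356689   0.23      ]] [[ 0.60573503 -0.07152659  0.21      ]
 [ 0.60830943  0.00339797  0.21      ]]
```

>>> arm_command --pt "0.009 -0.0004 -0.02" --pt "0.0091 -0.0003 -0.03" --pt "0 0 -0.03" --pt "0 0 -0.03" --pt "0 0 -0.03" --pt "0 0 -0.02" --pt "0 0 -0.012" --pt "0 0 -0.008" --pt "0 0 -0.004" --pt "0 0 -0.003" --pt "0 0 0" --pt "0 0 0" --spin '[0,0,0,0,0,0,0,0,0,0,0,0]' --hand '[0.055,0.055,0.055,0.055,0.055,0.055,0.055,0.055,0.055,0.055,0.055,0.055]'

```text
time_s: 17.9
eef_pos: [0.6349, -0.0349, 0.0128]
tcp_rot: [-180.0, 0.0, 178.1]
force: [-0.0, -0.8, -6.5]
finger_gap: 0.77
grasp_force: 117.4
```

>>> arm_command --pt "0 0 -0.001" --pt "0 0 0" --pt "0 0 0" --pt "0 0 0" --pt "0 0 0.02" --pt "0 0 0.04" --pt "0 0 0.04" --pt "0 0.013 0.03" --pt "-0.012 0.023 0.01" --pt "-0.012 0.023 0" --pt "-0.012 0.023 0" --pt "-0.012 0.023 0" --pt "-0.012 0.023 0" --pt "-0.012 0.023 0" --pt "-0.013 0.023 0" --pt "-0.013 0.023 0" --pt "-0.013 0.023 0" --pt "-0.013 0.023 -0.01" --pt "-0.012 0.023 0" --pt "0 0 0" --spin '[0,0,0,0,0,0,0,0,-0.064,-0.064,-0.064,-0.064,-0.064,-0.064,-0.064,-0.064,-0.064,-0.064,-0.063,0]' --hand '[0.055,0.055,0.08,0.085,0.085,0.085,0.085,0.085,0.085,0.085,0.085,0.085,0.085,0.085,0.085,0.085,0.085,0.085,0.085,0.085]'

```text
time_s: 20.4
eef_pos: [0.4982, 0.2324, 0.1426]
tcp_rot: [180.0, 0.0, 137.9]
force: [0.3, 0.1, 0.6]
finger_gap: 0.996
grasp_force: 0.0
```

```bash
python3 - <<'E'
from h import *
c=cam("wrist"); pickle.dump(c,open("w6.pkl","wb")); cv2.imwrite("pics/w6.png",c["img"])
print(env.get_obs()["eef_pos"]); ingots(c,amin=4000,amax=90000,ymax=350)
E
```

```text
[0.498792   0.23162992 0.1425863 ]
(459, 271, 119, 78) 5529.5 z30 (628.9, 290.0, 65.0, 71.5, 48.2) z0 (650.3, 291.4, 65.0, 79.9, 53.9) poly [[577, 333], [568, 271], [459, 299], [460, 307], [503, 330], [517, 348]]
(248, 230, 108, 72) 7365.0 z30 (508.0, 208.2, 47.9, 67.1, 47.6) z0 (515.2, 199.9, 47.9, 75.0, 53.2) poly [[355, 231], [248, 231], [252, 301], [351, 301]]
```

>>> arm_command --pt "0.0047 -0.012 -0.02" --pt "0.0047 -0.0117 -0.02" --pt "0 0 -0.02" --pt "0 0 -0.02" --pt "0 0 -0.02" --pt "0 0 -0.016" --pt "0 0 -0.013" --pt "0 0 -0.0106" --pt "0 0 0" --pt "0 0 0" --pt "0 0 0" --pt "0 0 0" --pt "0 0 0" --spin '[0,0,0,0,0,0,0,0,0,0,0,0,0]' --hand '[0.085,0.085,0.085,0.085,0.085,0.085,0.085,0.085,0.085,0.055,0.055,0.055,0.055]' --grip_force 100

```text
time_s: 22.08
eef_pos: [0.5085, 0.2076, 0.003]
tcp_rot: [179.9, 0.0, 137.9]
force: [-2.8, -1.5, 12.5]
finger_gap: 0.773
grasp_force: 110.5
```

>>> arm_command --pt "0 0 0.02" --pt "0 0 0.03" --pt "0 0 0.03" --pt "0.0115 -0.02 0.03" --pt "0.0115 -0.02 0.03" --pt "0.0115 -0.02 0.03" --pt "0.0115 -0.02 0.03" --pt "0.0115 -0.02 0.017" --pt "0.0115 -0.02 0" --pt "0.0115 -0.02 0" --pt "0.0115 -0.02 0" --pt "0.0115 -0.02 0" --pt "0.0115 -0.02 0" --pt "0.011 -0.021 0" --pt "0.011 -0.0206 0" --pt "0 0 0" --pt "0 0 0" --spin '[0,0,0,0.06,0.06,0.06,0.06,0.06,0.06,0.06,0.06,0.06,0.06,0.06,0.042,0,0]' --hand '[0.055,0.055,0.055,0.055,0.055,0.055,0.055,0.055,0.055,0.055,0.055,0.055,0.055,0.055,0.055,0.055,0.055]' --grip_force 100

```text
time_s: 24.2
eef_pos: [0.6446, -0.0338, 0.2189]
tcp_rot: [180.0, -0.0, 178.0]
force: [-0.4, 0.6, -5.4]
finger_gap: 0.773
grasp_force: 114.2
```

```bash
python3 - <<'E'
from h import *
c=cam("wrist"); pickle.dump(c,open("w7.pkl","wb")); cv2.imwrite("pics/w7.png",c["img"])
print(env.get_obs()["finger_gap"],env.get_obs()["eef_pos"])
E
```

```text
0.7701868956597379 [ 0.64464028 -0.03357858  0.21891079]
```

View pics/w7.png

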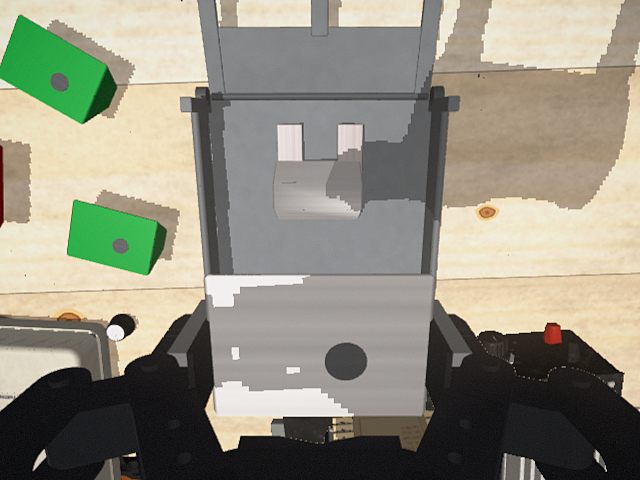

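```bash
python3 - <<'E'
from h import *
c=pickle.load(open("w7.pkl","rb"))
print("a base near edge/far edge",ray(c,[(280,161.5),(355,161),(318,161)],.012),ray(c,[(318,219)],.012))
print("a ends mid z27",ray(c,[(273.5,195),(362,195)],.027))
print("bearer ends",ray(c,[(290,124),(350,123.5)],.012))
print("b held",ray(c,[(318,275),(318,416)],.246),ray(c,[(206,277),(434,276)],.246))
E
```

```text
a base near edge/far edge [[ 0.61050397 -0.06540096  0.012     ]
 [ 0.61222484 -0.00485865  0.012     ]
 [ 0.61117905 -0.03471434  0.012     ]] [[ 0.65926052 -0.03643664  0.012     ]]
a ends mid z27 [[ 0.63496858 -0.07069945  0.027     ]
 [ 0.63741589 -0.00083383  0.027     ]]
bearer ends [[ 0.58154464 -0.05575431  0.012     ]
 [ 0.58282028 -0.0084475   0.012     ]]
b held [[ 0.619782   -0.03437878  0.246     ]
 [ 0.66790069 -0.03610241  0.246     ]] [[ 0.61926416 -0.06680695  0.246     ]
 [ 0.6212654  -0.0008493   0.246     ]]
```

>>> arm_command --pt "-0.02 -0.0005 -0.015" --pt "-0.0233 -0.0005 -0.03" --pt "0 0 -0.03" --pt "0 0 -0.03" --pt "0 0 -0.03" --pt "0 0 -0.03" --pt "0 0 -0.015" --pt "0 0 -0.01" --pt "0 0 -0.006" --pt "0 0 -0.004" --pt "0 0 -0.003" --pt "0 0 0" --pt "0 0 0" --spin '[0,0,0,0,0,0,0,0,0,0,0,0,0]' --hand '[0.055,0.055,0.055,0.055,0.055,0.055,0.055,0.055,0.055,0.055,0.055,0.055,0.055]'

```text
time_s: 25.88
eef_pos: [0.6022, -0.0352, 0.0169]
tcp_rot: [-180.0, 0.1, 178.1]
force: [-3.6, 0.5, 9.1]
finger_gap: 0.774
grasp_force: 116.0
```

>>> arm_command --pt "-0.0005 0 -0.001" --pt "0 0 0" --pt "0 0 0" --pt "0 0 0" --pt "0 0 0" --pt "0 0 0.02" --pt "0 0 0.04" --pt "0 0 0.04" --pt "0.01 0 0.04" --pt "0.016 0 0.03" --pt "0.016 0 0.03" --pt "0 0 0" --pt "0 0 0" --spin '[0,0,0,0,0,0,0,0,0,0,0,0,0]' --hand '[0.055,0.065,0.075,0.085,0.085,0.085,0.085,0.085,0.085,0.085,0.085,0.085,0.085]'

```text
time_s: 27.5
eef_pos: [0.6427, -0.0351, 0.214]
tcp_rot: [180.0, -0.1, 178.1]
force: [-0.6, 0.2, -0.3]
finger_gap: 0.997
grasp_force: 0.0
```

```bash
python3 - <<'E'
from h import *
c=cam("wrist"); pickle.dump(c,open("w8.pkl","wb")); cv2.imwrite("pics/w8.png",c["img"])
cv2.imwrite("pics/w8c.png",cv2.resize(c["img"][90:290,200:460],None,fx=3,fy=3)); 
w=pickle.load(open("w1.pkl","rb")); print(ray(w,[(293,174)],.01),ray(w,[(390,99)],.03))
print("b dirs",ray(w,[(379,60),(429,106),(395,139)],.03))
E
```

```text
[[ 0.42591966 -0.25661797  0.01      ]] [[ 0.50564416 -0.35900498  0.03      ]]
b dirs [[ 0.5429642  -0.34624205  0.03      ]
 [ 0.49875112 -0.39964178  0.03      ]
 [ 0.46545848 -0.36611786  0.03      ]]
```

View pics/w8c.png

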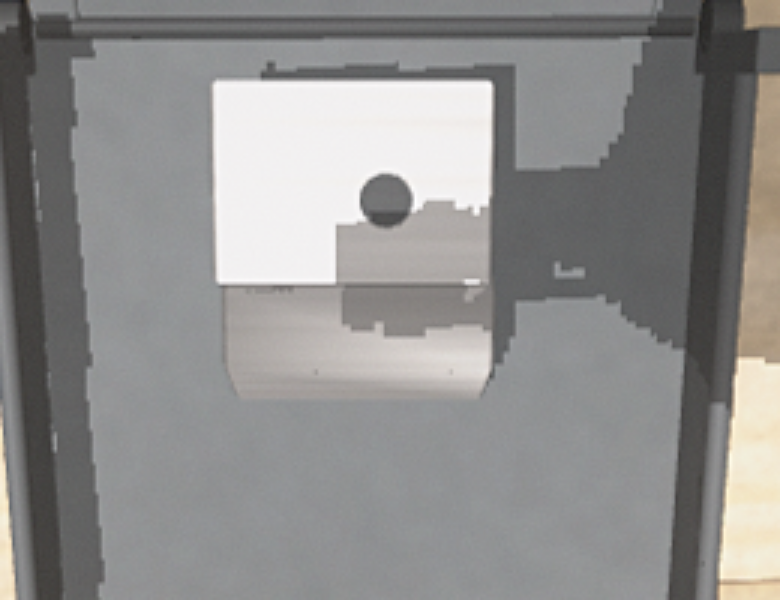

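Layer 1 is nested and flat: the b ingot's top is at (322,150) in the wrist picture, tight against the a ingot behind it. Next, the right-hand a.

>>> arm_command --pt "-0.018 -0.0185 0" --pt "-0.018 -0.0185 0" --pt "-0.018 -0.0185 0" --pt "-0.018 -0.0185 0" --pt "-0.018 -0.0185 0" --pt "-0.018 -0.0185 0" --pt "-0.018 -0.0185 -0.014" --pt "-0.018 -0.0185 -0.015" --pt "-0.018 -0.0185 -0.015" --pt "-0.018 -0.0185 -0.015" --pt "-0.018 -0.0185 -0.015" --pt "-0.0187 -0.0185 0" --pt "0 0 0" --pt "0 0 0" --spin '[-0.148,-0.148,-0.148,-0.148,-0.148,-0.148,-0.148,-0.148,-0.148,-0.148,-0.148,-0.147,0,0]' --hand '[0.085,0.085,0.085,0.085,0.085,0.085,0.085,0.085,0.085,0.085,0.085,0.085,0.085,0.085]'

```text
time_s: 29.3
eef_pos: [0.4266, -0.2567, 0.1406]
tcp_rot: [-180.0, -0.0, 76.5]
force: [0.5, -0.1, 0.2]
finger_gap: 0.994
grasp_force: 0.0
```

```bash
python3 - <<'E'
from h import *
c=cam("wrist"); pickle.dump(c,open("w9.pkl","wb")); cv2.imwrite("pics/w9.png",c["img"])
print(env.get_obs()["eef_pos"]); ingots(c,amin=3000,amax=90000,ymax=350)
w=pickle.load(open("w8.pkl","rb"))
print("b L1 top",ray(w,[(270.7,116.7),(364.7,116.7),(364,184.5),(272,184.5)],.042).round(4))
E
```

```text
[ 0.42683145 -0.25664265  0.14070797]
(255, 183, 117, 72) 7173.5 z30 (425.9, -248.2, -16.4, 70.9, 42.5) z0 (423.8, -255.2, -16.4, 79.3, 47.5) poly [[268, 183], [258, 249], [362, 254], [369, 246], [368, 188]]
b L1 top [[ 0.5734 -0.0682  0.042 ]
 [ 0.5757 -0.0018  0.042 ]
 [ 0.6239 -0.0025  0.042 ]
 [ 0.6215 -0.0704  0.042 ]]
```

View pics/w9.png

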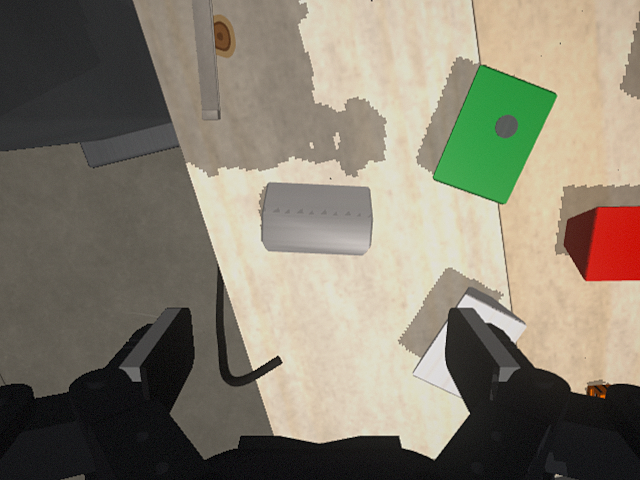

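The a ingot is centred at (317,218), and the b beside it at (470,335). I'll grip a.

>>> arm_command --pt "-0.0006 0.0008 -0.02" --pt "0 0 -0.02" --pt "0 0 -0.02" --pt "0 0 -0.02" --pt "0 0 -0.02" --pt "0 0 -0.016" --pt "0 0 -0.013" --pt "0 0 -0.0097" --pt "0 0 0" --pt "0 0 0" --pt "0 0 0" --pt "0 0 0" --pt "0 0 0" --spin '[-0.044,0,0,0,0,0,0,0,0,0,0,0,0]' --hand '[0.085,0.085,0.085,0.085,0.085,0.085,0.085,0.085,0.085,0.055,0.055,0.055,0.055]' --grip_force 100

```text
time_s: 30.98
eef_pos: [0.426, -0.2563, 0.0031]
tcp_rot: [180.0, 0.0, 73.8]
force: [-3.2, 2.0, 14.4]
finger_gap: 0.774
grasp_force: 109.0
```

>>> arm_command --pt "0 0 0.02" --pt "0 0 0.04" --pt "0 0 0.04" --pt "0 0 0.04" --pt "0.019 0.0176 0.03" --pt "0.019 0.0176 0.03" --pt "0.019 0.0176 0.03" --pt "0.019 0.0176 0.007" --pt "0.019 0.0176 0" --pt "0.019 0.0176 0" --pt "0.019 0.0176 0" --pt "0.019 0.0176 0" --pt "0.019 0.0176 0" --pt "0.02 0.0176 0" --pt "0 0 0" --pt "0 0 0" --spin '[0,0,0,0,0.025,0.025,0.025,0.025,0.025,0.025,0.025,0.025,0.025,0.025,0,0]' --hand '[0.055,0.055,0.055,0.055,0.055,0.055,0.055,0.055,0.055,0.055,0.055,0.055,0.055,0.055,0.055,0.055]' --grip_force 100

```text
time_s: 32.98
eef_pos: [0.6164, -0.0805, 0.239]
tcp_rot: [-179.9, 0.0, 88.2]
force: [-0.3, 0.2, -5.3]
finger_gap: 0.773
grasp_force: 116.6
```

```bash
python3 - <<'E'
from h import *
c=cam("wrist"); pickle.dump(c,open("w10.pkl","wb")); cv2.imwrite("pics/w10.png",c["img"])
print(env.get_obs()["finger_gap"],env.get_obs()["eef_pos"],env.get_obs()["tcp_rot"])
E
```

```text
0.7735556693952459 [ 0.6163221  -0.08070771  0.23911414] [-1.79957709e+02  2.56428708e-03  8.81388028e+01]
```

View pics/w10.png

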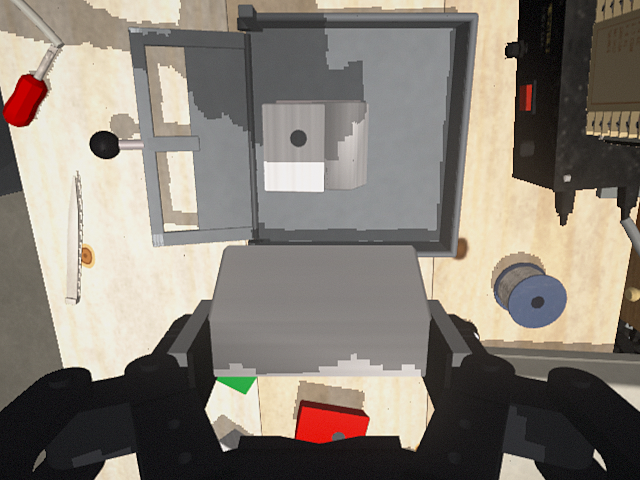

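```bash
python3 - <<'E'
from h import *
c=pickle.load(open("w10.pkl","rb"))
print("b top TL TR BR BL",ray(c,[(262,104),(324.5,103.5),(324,191.5),(265,190.5)],.042).round(4))
print("a base far edge",ray(c,[(367,103),(367,186)],.012).round(4))
print("a held near edge / far top edge",ray(c,[(318,246)],.236).round(4),ray(c,[(318,375.5)],.266).round(4), ray(c,[(230,247),(412,246)],.236).round(4))
E
```

```text
b top TL TR BR BL [[ 0.5761 -0.0025  0.042 ]
 [ 0.6234 -0.0037  0.042 ]
 [ 0.621  -0.0709  0.042 ]
 [ 0.5739 -0.0685  0.042 ]]
a base far edge [[ 0.6587 -0.0038  0.012 ]
 [ 0.6586 -0.0725  0.012 ]]
a held near edge / far top edge [[ 0.6175 -0.0565  0.236 ]] [[ 0.6165 -0.0894  0.266 ]] [[ 0.586  -0.0558  0.236 ]
 [ 0.651  -0.0576  0.236 ]]
```

>>> arm_command --pt "0 0.014 -0.015" --pt "0 0.0141 -0.03" --pt "0 0 -0.03" --pt "0 0 -0.03" --pt "0 0 -0.03" --pt "0 0 -0.03" --pt "0 0 -0.012" --pt "0 0 -0.008" --pt "0 0 -0.005" --pt "0 0 -0.003" --pt "0 0 0" --pt "0 0 0" --spin '[0,0,0,0,0,0,0,0,0,0,0,0]' --hand '[0.055,0.055,0.055,0.055,0.055,0.055,0.055,0.055,0.055,0.055,0.055,0.055]'

```text
time_s: 34.52
eef_pos: [0.617, -0.0523, 0.0464]
tcp_rot: [180.0, 0.0, 88.2]
force: [-0.8, 0.0, -5.3]
finger_gap: 0.775
grasp_force: 116.6
```

>>> arm_command --pt "0 0 -0.0015" --pt "0 0 0" --pt "0 0 0" --pt "0 0 0" --pt "0 0 0" --pt "0 0 0.02" --pt "0 0 0.04" --pt "0 0 0.036" --pt "-0.0113 -0.0304 0" --pt "-0.0113 -0.0304 0" --pt "-0.0113 -0.0304 0" --pt "-0.0113 -0.0304 0" --pt "-0.0113 -0.0304 0" --pt "-0.0113 -0.0304 0" --pt "-0.0113 -0.0304 0" --pt "-0.0113 -0.0304 0" --pt "-0.0113 -0.0304 0" --pt "-0.0113 -0.03 0" --pt "0 0 0" --pt "0 0 0" --spin '[0,0,0,0,0,0,0,0,0.091,0.091,0.091,0.091,0.091,0.091,0.091,0.091,0.091,0.09,0,0]' --hand '[0.055,0.055,0.065,0.075,0.085,0.085,0.085,0.085,0.085,0.085,0.085,0.085,0.085,0.085,0.085,0.085,0.085,0.085,0.085,0.085]'

```text
time_s: 37.02
eef_pos: [0.5041, -0.3555, 0.1406]
tcp_rot: [180.0, -0.0, 140.2]
force: [0.6, 0.5, -0.2]
finger_gap: 1.0
grasp_force: 0.0
```

```bash
python3 - <<'E'
from h import *
c=cam("wrist"); pickle.dump(c,open("w11.pkl","wb")); cv2.imwrite("pics/w11.png",c["img"])
print(env.get_obs()["eef_pos"]); ingots(c,amin=3000,amax=90000,ymax=350,vmin=120)
E
```

```text
[ 0.50422357 -0.35515345  0.14061286]
(253, 197, 120, 80) 8207.5 z30 (503.8, -362.0, 48.9, 72.6, 50.5) z0 (510.0, -367.9, 48.9, 81.2, 56.4) poly [[261, 199], [262, 246], [253, 260], [262, 261], [264, 272], [367, 272], [371, 199]]
```

```bash
python3 - <<'E'
from h import *
c=pickle.load(open("w11.pkl","rb"))
m=mask(c["img"],120)
for r in(205,215,235,265): 
    x=np.flatnonzero(m[r,230:400])+230; print(r,x.min(),x.max())
for u in (275,300,330,355):
    y=np.flatnonzero(m[170:300,u])+170; print(u,y.min(),y.max())
P=ray(c,[(261.5,199),(371,199),(367,272.5),(264.5,272.5)],.03);print(P.round(4),P.mean(0))
E
```

```text
205 261 372
215 259 371
235 262 370
265 262 368
275 197 271
300 197 272
330 198 272
355 199 272
[[ 0.4661 -0.3695  0.03  ]
 [ 0.5082 -0.319   0.03  ]
 [ 0.5437 -0.3499  0.03  ]
 [ 0.5023 -0.3995  0.03  ]] [ 0.50508855 -0.35946447  0.03      ]
```

>>> arm_command --pt "0.0009 -0.0042 -0.02" --pt "0 0 -0.02" --pt "0 0 -0.02" --pt "0 0 -0.02" --pt "0 0 -0.02" --pt "0 0 -0.016" --pt "0 0 -0.013" --pt "0 0 -0.0086" --pt "0 0 0" --pt "0 0 0" --pt "0 0 0" --pt "0 0 0" --pt "0 0 0" --spin '[0,0,0,0,0,0,0,0,0,0,0,0,0]' --hand '[0.085,0.085,0.085,0.085,0.085,0.085,0.085,0.085,0.085,0.055,0.055,0.055,0.055]' --grip_force 100

```text
time_s: 38.7
eef_pos: [0.5053, -0.3604, 0.0043]
tcp_rot: [180.0, 0.1, 140.2]
force: [-2.0, 2.6, 11.0]
finger_gap: 0.772
grasp_force: 111.3
```

>>> arm_command --pt "0 0 0.02" --pt "0 0 0.04" --pt "0 0 0.04" --pt "0.01 0.0255 0.035" --pt "0.01 0.0255 0.035" --pt "0.01 0.0255 0.035" --pt "0.01 0.0255 0.03" --pt "0.01 0.0255 0" --pt "0.01 0.0255 0" --pt "0.01 0.0255 0" --pt "0.01 0.0255 0" --pt "0.01 0.0255 0" --pt "0.01 0.0255 0" --pt "0.012 0.0254 0" --pt "0 0 0" --pt "0 0 0" --spin '[0,0,0,-0.083,-0.083,-0.083,-0.083,-0.083,-0.083,-0.083,-0.083,-0.083,-0.083,-0.079,0,0]' --hand '[0.055,0.055,0.055,0.055,0.055,0.055,0.055,0.055,0.055,0.055,0.055,0.055,0.055,0.055,0.055,0.055]' --grip_force 100

```text
time_s: 40.7
eef_pos: [0.6165, -0.0799, 0.238]
tcp_rot: [-180.0, 0.0, 88.2]
force: [0.3, 0.2, -6.4]
finger_gap: 0.769
grasp_force: 114.9
```

```bash
python3 - <<'E'
from h import *
c=cam("wrist"); pickle.dump(c,open("w12.pkl","wb")); cv2.imwrite("pics/w12.png",c["img"][60:460,120:560])
print(env.get_obs()["finger_gap"],env.get_obs()["eef_pos"],env.get_obs()["tcp_rot"])
E
```

```text
0.7722010171881547 [ 0.61650551 -0.08021789  0.23804754] [-1.79974821e+02  8.95144854e-03  8.81901125e+01]
```

View pics/w12.png

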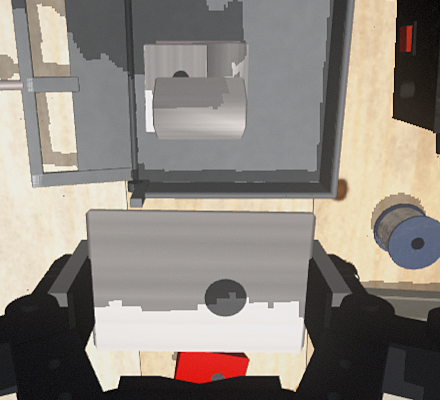

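```bash
python3 - <<'E'
from h import *
c=pickle.load(open("w12.pkl","rb"))
g=cv2.cvtColor(c["img"],cv2.COLOR_BGR2GRAY).astype(int)
print(g[128:146,320].tolist(),g[190:206,320].tolist(),g[264:276,300].tolist(),g[402:420,300].tolist())
print("a2 base",ray(c,[(275,138),(364,138),(320,138)],.042).round(4),"far",ray(c,[(320,198.5)],.042).round(4),"ends",ray(c,[(273,178),(366.5,178)],.06).round(4))
print("b held",ray(c,[(318,270),(318,411)],.264).round(4))
E
```

```text
[163, 159, 161, 161, 161, 158, 162, 161, 158, 138, 124, 126, 127, 124, 123, 125, 126, 125] [175, 165, 158, 159, 159, 156, 154, 155, 158, 147, 140, 142, 141, 143, 143, 141] [211, 211, 211, 213, 218, 206, 145, 114, 148, 160, 162, 157] [231, 231, 229, 228, 228, 228, 229, 233, 244, 192, 40, 61, 74, 80, 83, 87, 92, 95]
a2 base [[ 0.5847 -0.0274  0.042 ]
 [ 0.6533 -0.0296  0.042 ]
 [ 0.6194 -0.0285  0.042 ]] far [[ 0.6179 -0.0758  0.042 ]] ends [[ 0.5833 -0.0556  0.06  ]
 [ 0.6533 -0.0579  0.06  ]]
b held [[ 0.6178 -0.0543  0.264 ]
 [ 0.6162 -0.1026  0.264 ]]
```

>>> arm_command --pt "0.001 0.02 -0.01" --pt "0 0.02 -0.02" --pt "0 0.0203 -0.03" --pt "0 0 -0.03" --pt "0 0 -0.03" --pt "0 0 -0.03" --pt "0 0 -0.016" --pt "0 0 -0.01" --pt "0 0 -0.007" --pt "0 0 -0.004" --pt "0 0 -0.002" --pt "0 0 -0.001" --pt "0 0 0" --pt "0 0 0" --spin '[0,0,0,0,0,0,0,0,0,0,0,0,0,0]' --hand '[0.055,0.055,0.055,0.055,0.055,0.055,0.055,0.055,0.055,0.055,0.055,0.055,0.055,0.055]'

```text
time_s: 42.5
eef_pos: [0.6183, -0.0192, 0.0485]
tcp_rot: [180.0, -0.0, 88.2]
force: [0.3, 4.7, 0.3]
finger_gap: 0.772
grasp_force: 115.4
```

>>> arm_command --pt "0 0.0007 0" --pt "0 0 -0.0015" --pt "0 0 0" --pt "0 0 0" --pt "0 0 0" --pt "0 0 0" --pt "0 0 0.02" --pt "0 0 0.04" --pt "0 -0.01 0.04" --pt "0 -0.02 0.04" --pt "0 -0.02 0.04" --pt "0 0 0" --pt "0 0 0" --spin '[0,0,0,0,0,0,0,0,0,0,0,0,0]' --hand '[0.055,0.055,0.062,0.068,0.076,0.085,0.085,0.085,0.085,0.085,0.085,0.085,0.085]'

```text
time_s: 44.12
eef_pos: [0.6175, -0.0685, 0.2259]
tcp_rot: [-179.9, -0.0, 88.2]
force: [-0.5, -0.4, -0.7]
finger_gap: 0.997
grasp_force: 0.0
```

```bash
python3 - <<'E'
from h import *
c=cam("wrist"); pickle.dump(c,open("w13.pkl","wb"))
s=cam("scene")
cv2.imwrite("pics/m13.png",np.vstack([cv2.resize(c["img"][70:270,200:440],(480,400)),cv2.resize(s["img"][205:285,250:400],(480,200+0))[:200]]))
cv2.imwrite("pics/m13.png",np.vstack([cv2.resize(c["img"][60:240,200:440],(460,345)),cv2.resize(s["img"][205:285,250:400],(460,245))]))
E
```

```text
(no output)
```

View pics/m13.png

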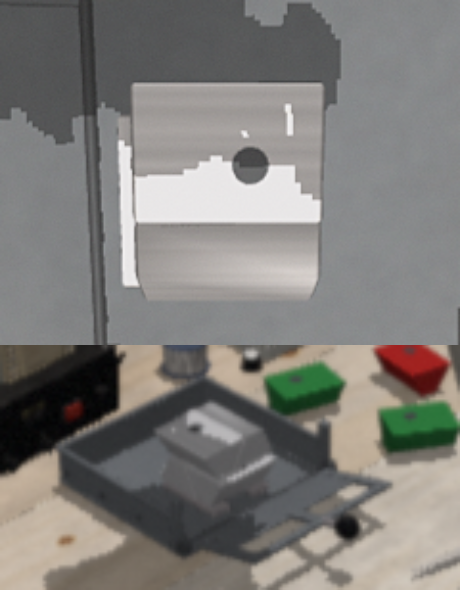

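Both views show layer 2 lying flat, nested, and crosswise on layer 1. The last b is on the left; I'll check that the lamp clears the arm, and measure layer 2.

```bash
python3 - <<'E'
from h import *
c=pickle.load(open("w13.pkl","rb"))
P=ray(c,[(268.9,103.3),(368.5,103.3),(367.5,175.8),(270,175.8)],.072);print(P.round(4),P.mean(0).round(4)); print("a base far",ray(c,[(319,216.5)],.042).round(4))
t=pickle.load(open("top0.pkl","rb"));s=pickle.load(open("scene0.pkl","rb"))
P=[x["K"]@np.c_[x["R"],x["t"]] for x in(t,s)]
X=cv2.triangulatePoints(P[0],P[1],np.array([233,95.]),np.array([190,150.]));print("shade",(X[:3]/X[3]).ravel())
Y=(X[:3]/X[3]).ravel(); print(ray(t,[(233,140),(170,95),(297,95)],Y[2]-.03).round(3))
E
```

```text
[[ 0.5874  0.0087  0.072 ]
 [ 0.6532  0.0065  0.072 ]
 [ 0.6524 -0.0413  0.072 ]
 [ 0.585  -0.0391  0.072 ]] [ 0.6195 -0.0163  0.072 ]
a base far [[ 0.6177 -0.0762  0.042 ]]
shade [0.82965984 0.20202764 0.3238635 ]
[[0.743 0.205 0.294]
 [0.843 0.341 0.294]
 [0.839 0.071 0.294]]
```

>>> arm_command --pt "-0.01 0.03 0" --pt "-0.01 0.03 0" --pt "-0.01 0.03 0" --pt "-0.01 0.03 0" --pt "-0.01 0.03 0" --pt "0 0.03 0" --pt "0 0.03 -0.015" --pt "0 0.03 -0.015" --pt "0.015 0.03 -0.015" --pt "0.015 0.03 -0.015" --pt "0.015 0.03 -0.015" --pt "0.0165 0.0285 -0.01" --pt "0 0 0" --pt "0 0 0" --spin '[0.0972,0.0972,0.0972,0.0972,0.0972,0.0972,0.0972,0.0972,0.0972,0.0972,0.0972,0.0972,0,0]' --hand '[0.085,0.085,0.085,0.085,0.085,0.085,0.085,0.085,0.085,0.085,0.085,0.085,0.085,0.085]'

```text
time_s: 45.98
eef_pos: [0.6287, 0.2897, 0.1406]
tcp_rot: [-179.9, -0.1, 155.0]
force: [0.7, 0.0, 0.7]
finger_gap: 0.999
grasp_force: 0.0
```

```bash
python3 - <<'E'
from h import *
c=cam("wrist"); pickle.dump(c,open("w14.pkl","wb"))
print(env.get_obs()["eef_pos"]); ingots(c,amin=3000,amax=90000,ymax=350,vmin=120)
E
```

```text
[0.62882108 0.28940908 0.14115597]
(271, 195, 111, 74) 7863.5 z30 (630.4, 292.4, 65.0, 66.8, 46.4) z0 (638.0, 289.3, 65.0, 74.7, 51.9) poly [[271, 196], [274, 268], [378, 267], [380, 195]]
```

>>> arm_command --pt "0.0017 0.0028 -0.02" --pt "0 0 -0.02" --pt "0 0 -0.02" --pt "0 0 -0.02" --pt "0 0 -0.02" --pt "0 0 -0.016" --pt "0 0 -0.013" --pt "0 0 -0.0081" --pt "0 0 0" --pt "0 0 0" --pt "0 0 0" --pt "0 0 0" --pt "0 0 0" --spin '[0,0,0,0,0,0,0,0,0,0,0,0,0]' --hand '[0.085,0.085,0.085,0.085,0.085,0.085,0.085,0.085,0.085,0.055,0.055,0.055,0.055]' --grip_force 100

```text
time_s: 47.65
eef_pos: [0.6316, 0.2927, 0.0059]
tcp_rot: [179.9, 0.1, 155.0]
force: [-2.1, -1.3, 9.4]
finger_gap: 0.77
grasp_force: 113.1
```

>>> arm_command --pt "0 0 0.02" --pt "0 0 0.04" --pt "0 0 0.04" --pt "-0.012 -0.03 0.04" --pt "-0.012 -0.03 0.04" --pt "-0.012 -0.03 0.04" --pt "-0.012 -0.03 0.02" --pt "0 -0.03 0.013" --pt "0 -0.03 0" --pt "0 -0.03 0" --pt "0.012 -0.03 0" --pt "0.012 -0.03 0" --pt "0.012 -0.03 0" --pt "0.021 -0.0277 0" --pt "0 0 0" --pt "0 0 0" --spin '[0,0,0,0.036,0.036,0.036,0.036,0.036,0.036,0.036,0.036,0.036,0.036,0.043,0,0]' --hand '[0.055,0.055,0.055,0.055,0.055,0.055,0.055,0.055,0.055,0.055,0.055,0.055,0.055,0.055,0.055,0.055]' --grip_force 100

```text
time_s: 49.65
eef_pos: [0.6397, -0.0347, 0.2581]
tcp_rot: [180.0, 0.0, 178.1]
force: [-0.2, -0.4, -4.8]
finger_gap: 0.768
grasp_force: 113.4
```

```bash
python3 - <<'E'
from h import *
c=cam("wrist"); pickle.dump(c,open("w15.pkl","wb"))
o=env.get_obs();print(o["finger_gap"],o["eef_pos"],o["tcp_rot"])
g=cv2.cvtColor(c["img"],cv2.COLOR_BGR2GRAY)
for u in(240,270,300,390): print(u,g[266:282,u].tolist(),g[402:424,u].tolist())
zt=o["eef_pos"][2]-.0059+.03
print(ray(c,[(300,270),(300,411),(300,275),(300,416)],zt).round(4))
for u in(300,330): print(u,g[80:250:2,u].tolist())
E
```

```text
0.770598751220685 [ 0.63962333 -0.03445009  0.25804952] [1.79988945e+02 4.21018328e-03 1.78086056e+02]
240 [99, 94, 93, 96, 106, 210, 244, 238, 237, 236, 236, 237, 236, 236, 236, 236] [225, 227, 227, 224, 227, 229, 230, 222, 208, 216, 218, 218, 215, 214, 213, 211, 211, 217, 221, 221, 217, 216]
270 [140, 144, 143, 115, 149, 230, 241, 237, 236, 235, 237, 237, 236, 237, 237, 244] [228, 227, 225, 226, 227, 229, 230, 222, 213, 218, 216, 218, 220, 222, 225, 227, 227, 223, 151, 9, 23, 30]
300 [141, 138, 142, 125, 152, 224, 239, 238, 236, 236, 235, 236, 238, 243, 214, 145] [227, 226, 224, 226, 227, 229, 243, 186, 21, 43, 45, 48, 42, 39, 49, 42, 40, 40, 44, 40, 42, 45]
390 [144, 144, 146, 122, 108, 142, 161, 165, 161, 161, 159, 161, 158, 159, 157, 157] [149, 146, 147, 146, 147, 150, 155, 122, 77, 83, 85, 85, 86, 83, 84, 85, 80, 86, 83, 82, 85, 84]
[[ 0.6143 -0.0407  0.2821]
 [ 0.6633 -0.043   0.2821]
 [ 0.6158 -0.0407  0.2821]
 [ 0.6652 -0.0431  0.2821]]
300 [127, 129, 130, 128, 127, 127, 125, 128, 129, 128, 123, 84, 106, 68, 148, 143, 143, 146, 121, 94, 91, 200, 237, 236, 236, 215, 151, 94, 136, 151, 150, 152, 154, 155, 157, 158, 160, 160, 162, 163, 162, 169, 166, 168, 167, 169, 170, 173, 174, 172, 172, 169, 172, 172, 173, 173, 172, 173, 171, 172, 171, 171, 171, 172, 172, 173, 174, 169, 175, 173, 177, 123, 143, 144, 142, 139, 141, 143, 144, 143, 142, 143, 144, 144, 140]
330 [128, 126, 128, 130, 128, 128, 129, 130, 128, 130, 116, 89, 103, 68, 147, 141, 141, 142, 120, 95, 90, 202, 237, 237, 213, 164, 164, 90, 227, 237, 235, 235, 236, 236, 236, 236, 236, 236, 236, 237, 214, 162, 161, 163, 162, 163, 165, 164, 162, 161, 161, 161, 162, 165, 159, 153, 146, 247, 237, 236, 236, 236, 236, 236, 235, 235, 235, 235, 234, 234, 236, 189, 140, 142, 143, 141, 141, 142, 142, 144, 143, 144, 143, 144, 142]
```

>>> arm_command --pt "-0.01 0 -0.03" --pt "-0.0107 0 -0.04" --pt "0 0 -0.04" --pt "0 0 -0.035" --pt "0 0 -0.015" --pt "0 0 -0.01" --pt "0 0 -0.006" --pt "0 0 -0.003" --pt "0 0 0" --pt "0 0 0" --spin '[0,0,0,0,0,0,0,0,0,0]' --hand '[0.055,0.055,0.055,0.055,0.055,0.055,0.055,0.055,0.055,0.055]'

```text
time_s: 50.95
eef_pos: [0.6197, -0.0351, 0.079]
tcp_rot: [-180.0, 0.0, 178.1]
force: [-0.6, 0.6, -3.9]
finger_gap: 0.769
grasp_force: 113.3
```

Nearly in contact. I'll lower slightly until it seats.

>>> arm_command --pt "0 0 -0.001" --pt "0 0 0" --spin '[0,0]' --hand '[0.055,0.055]'

```text
time_s: 51.2
eef_pos: [0.6197, -0.0352, 0.0779]
tcp_rot: [-180.0, 0.0, 178.1]
force: [-1.7, -1.6, 2.4]
finger_gap: 0.766
grasp_force: 114.1
```

>>> arm_command --pt "0 0 0" --pt "0 0 0" --pt "0 0 0" --pt "0 0 0" --pt "0 0 0.02" --pt "0 0 0.04" --pt "0.01 0 0.05" --pt "0.015 0 0.04" --pt "0 0 0.03" --pt "0 0 0" --pt "0 0 0" --spin '[0,0,0,0,0,0,0,0,0,0,0]' --hand '[0.062,0.068,0.076,0.085,0.085,0.085,0.085,0.085,0.085,0.085,0.085]'

```text
time_s: 52.58
eef_pos: [0.644, -0.035, 0.2567]
tcp_rot: [180.0, -0.1, 178.1]
force: [0.6, -0.1, -0.4]
finger_gap: 1.001
grasp_force: 0.0
```

```bash
python3 - <<'E'
from h import *
c=cam("wrist"); pickle.dump(c,open("w16.pkl","wb"))
o=env.get_obs();print(o["eef_pos"])
g=cv2.GaussianBlur(cv2.cvtColor(c["img"],cv2.COLOR_BGR2GRAY),(3,3),0)
for P,z in (((.6178,-.0345),.102),):
    w=np.array([.9994,-.033]);l=np.array([.033,.9994])
    q=[np.r_[np.array(P)+a*.024*w+b*.034*l,z] for a,b in((1,1),(1,-1),(-1,-1),(-1,1))]; print(proj(c,q).round(1))
e=cv2.Canny(g,30,80)
for u in(285,300,340,350): print("col",u,(np.flatnonzero(e[60:290,u])+60).tolist())
for v in(130,150,170,190): print("row",v,(np.flatnonzero(e[v,210:440])+210).tolist())
E
```

```text
[ 0.643828   -0.03497091  0.25634101]
[[368.1 213. ]
 [272.4 213.1]
 [270.2 144.1]
 [370.2 144. ]]
col 285 [95, 102, 117, 126, 130, 135, 136, 138, 139, 145, 216, 274, 277]
col 300 [95, 102, 111, 117, 125, 130, 137, 145, 214, 216, 273, 277]
col 340 [95, 102, 111, 112, 117, 126, 130, 137, 138, 145, 161, 206, 217, 274, 277]
col 350 [95, 102, 113, 117, 124, 127, 130, 137, 145, 163, 164, 205, 217, 274]
row 130 [213, 221, 233, 234, 269, 270, 274, 276, 277, 278, 279, 280, 281, 282, 283, 284, 285, 286, 287, 288, 289, 290, 291, 292, 293, 294, 295, 296, 297, 298, 299, 300, 301, 302, 303, 304, 305, 306, 307, 308, 309, 312, 313, 314, 315, 316, 317, 318, 319, 320, 321, 322, 323, 324, 325, 326, 327, 328, 329, 330, 331, 332, 333, 334, 335, 336, 337, 338, 339, 340, 341, 342, 343, 344, 345, 346, 347, 348, 349, 350, 351, 352, 353, 354, 355, 356, 357, 374, 375, 376, 389, 408, 409, 421, 429, 435]
row 150 [214, 222, 234, 269, 366, 373, 375, 419, 428, 434]
row 170 [210, 215, 224, 236, 270, 305, 365, 368, 375, 393, 394, 396, 397, 398, 399, 400, 401, 402, 418, 426, 433]
row 190 [211, 217, 225, 238, 270, 305, 321, 337, 338, 351, 352, 354, 364, 367, 374, 386, 417, 425, 432, 433, 434, 435, 436, 437]
```

The top ingot's edges (rows 145–216, columns 270–367) match the expected outline to within 1–2 px. Now to close the gate.

>>> arm_command --pt "-0.03 0.0012 0" --pt "-0.03 0.0012 0" --pt "-0.03 0.0012 0" --pt "-0.03 0.0012 0" --pt "-0.03 0.0012 0" --pt "-0.03 0.0013 -0.03" --pt "-0.0105 0 -0.04" --pt "0 0 -0.04" --pt "0 0 -0.04" --pt "0 0 -0.035" --pt "0 0 -0.025" --pt "0 0 -0.0155" --pt "0 0 -0.006" --pt "0 0 0" --pt "0 0 0" --pt "0 0 0" --pt "0 0 0" --pt "0 0 0" --spin '[0,0,0,0,0,0,0,0,0,0,0,0,0,0,0,0,0,0]' --hand '[0.05,0.05,0.05,0.05,0.05,0.05,0.05,0.05,0.05,0.05,0.05,0.05,0.05,0.05,0.015,0.015,0.015,0.015]' --grip_force 40

```text
time_s: 54.88
eef_pos: [0.4542, -0.0275, 0.0266]
tcp_rot: [180.0, 0.1, 178.1]
force: [-0.8, 6.1, 6.7]
finger_gap: 0.228
grasp_force: 38.8
```

```bash
python3 - <<'E'
import numpy as np
ph=np.linspace(1.29,-0.02,20)
x=-.112*(np.sin(ph));z=.112*np.cos(ph)
r=np.c_[np.diff(x)*.9994,-np.diff(x)*.033,np.diff(z)].round(4); print(r.tolist())
E
```

```text
[[0.0024, -0.0001, 0.0073], [0.0029, -0.0001, 0.0072], [0.0034, -0.0001, 0.0069], [0.0038, -0.0001, 0.0067], [0.0043, -0.0001, 0.0064], [0.0047, -0.0002, 0.0061], [0.0051, -0.0002, 0.0058], [0.0055, -0.0002, 0.0054], [0.0059, -0.0002, 0.005], [0.0062, -0.0002, 0.0046], [0.0065, -0.0002, 0.0041], [0.0068, -0.0002, 0.0037], [0.007, -0.0002, 0.0032], [0.0072, -0.0002, 0.0027], [0.0074, -0.0002, 0.0022], [0.0075, -0.0002, 0.0017], [0.0076, -0.0003, 0.0012], [0.0077, -0.0003, 0.0006], [0.0077, -0.0003, 0.0001]]
```

>>> arm_command --pt "0.0024 -0.0001 0.0073" --pt "0.0029 -0.0001 0.0072" --pt "0.0034 -0.0001 0.0069" --pt "0.0038 -0.0001 0.0067" --pt "0.0043 -0.0001 0.0064" --pt "0.0047 -0.0002 0.0061" --pt "0.0051 -0.0002 0.0058" --pt "0.0055 -0.0002 0.0054" --pt "0.0059 -0.0002 0.005" --pt "0.0062 -0.0002 0.0046" --pt "0.0065 -0.0002 0.0041" --pt "0.0068 -0.0002 0.0037" --pt "0.007 -0.0002 0.0032" --pt "0.0072 -0.0002 0.0027" --pt "0.0074 -0.0002 0.0022" --pt "0.0075 -0.0002 0.0017" --pt "0.0076 -0.0003 0.0012" --pt "0.0077 -0.0003 0.0006" --pt "0 0 0" --pt "0 0 0" --spin '[0,0,0,0,0,0,0,0,0,0,0,0,0,0,0,0,0,0,0,0]' --hand '[0.015,0.015,0.015,0.015,0.015,0.015,0.015,0.015,0.015,0.015,0.015,0.015,0.015,0.015,0.015,0.015,0.015,0.015,0.015,0.015]' --grip_force 40

```text
time_s: 57.38
eef_pos: [0.5558, -0.0312, 0.1069]
tcp_rot: [-180.0, 0.0, 178.1]
force: [0.4, -0.1, 0.3]
finger_gap: 0.172
grasp_force: 0.0
```

The grip slipped off. I'll open, rise and find the knob.

>>> arm_command --pt "0 0 0" --pt "0 0 0" --pt "0 0 0.03" --pt "-0.02 0 0.04" --pt "-0.03 0 0.04" --pt "-0.03 0 0.03" --pt "0 0 0" --pt "0 0 0" --spin '[0,0,0,0,0,0,0,0]' --hand '[0.05,0.05,0.05,0.05,0.05,0.05,0.05,0.05]'

```text
time_s: 58.38
eef_pos: [0.4761, -0.0311, 0.2465]
tcp_rot: [-180.0, 0.0, 178.1]
force: [0.3, 0.1, -0.8]
finger_gap: 0.581
grasp_force: 0.0
```

```bash
python3 - <<'E'
from h import *
o=env.get_obs();print(o["eef_pos"])
c=cam("wrist"); s=cam("scene"); t=cam("top");pickle.dump((c,s,t),open("w17.pkl","wb"))
def darks(c,box,th,lo,hi):
    u0,v0,u1,v1=box; m=(c["img"][v0:v1,u0:u1].max(2)<th).astype(np.uint8)
    n,l,st,ce=cv2.connectedComponentsWithStats(m)
    return [((ce[i]+[u0,v0]).round(1).tolist(),st[i].tolist()) for i in range(1,n) if lo<st[i,4]<hi]
for ph in np.arange(0,1.31,.2):
    X=np.array([.5613-.112*np.sin(ph),-.0321+.0037*np.sin(ph),.014+.112*np.cos(ph)]); print(ph.round(2),*[proj(k,X).round(0).tolist() for k in(c,s,t)])
print(darks(c,(250,0,400,300),55,80,5000)); print(darks(s,(290,190,420,290),50,15,300)); print(darks(t,(325,215,365,290),55,10,300))
E
```

```text
[ 0.47613117 -0.03112305  0.24649758]
0.0 [[324.0, 347.0]] [[334.0, 222.0]] [[345.0, 234.0]]
0.2 [[324.0, 317.0]] [[340.0, 225.0]] [[345.0, 243.0]]
0.4 [[324.0, 284.0]] [[346.0, 231.0]] [[344.0, 252.0]]
0.6 [[324.0, 251.0]] [[351.0, 237.0]] [[344.0, 260.0]]
0.8 [[323.0, 222.0]] [[356.0, 244.0]] [[344.0, 267.0]]
1.0 [[323.0, 199.0]] [[360.0, 252.0]] [[343.0, 273.0]]
1.2 [[323.0, 181.0]] [[363.0, 260.0]] [[343.0, 277.0]]
[([327.8, 19.8], [9, 14, 138, 11, 560]), ([329.1, 286.0], [6, 283, 144, 8, 808]), ([333.7, 295.7], [20, 290, 130, 10, 335])]
[([296.8, 192.8], [5, 0, 4, 7, 16]), ([348.7, 191.2], [56, 0, 6, 4, 19]), ([406.3, 194.0], [111, 1, 11, 6, 44]), ([341.3, 226.9], [47, 33, 10, 9, 62]), ([342.8, 248.3], [49, 52, 9, 12, 56]), ([353.1, 245.3], [57, 52, 11, 7, 27]), ([328.7, 256.9], [33, 62, 16, 12, 59]), ([308.8, 270.9], [17, 78, 5, 6, 16]), ([414.1, 288.1], [118, 97, 12, 3, 32])]
[]
```

```bash
python3 - <<'E'
from h import *
c,s,t=pickle.load(open("w17.pkl","rb"))
mx=c["img"].max(2)
for v in range(282,350,3): print(v,mx[v,290:362:4].tolist())
E
```

```text
282 [68, 69, 68, 66, 67, 71, 71, 69, 67, 69, 69, 68, 68, 68, 63, 68, 67, 67]
285 [53, 57, 51, 53, 56, 50, 51, 51, 53, 51, 53, 54, 48, 50, 51, 51, 52, 52]
288 [53, 48, 50, 54, 54, 64, 62, 62, 65, 63, 62, 63, 60, 53, 53, 51, 52, 51]
291 [59, 62, 65, 65, 63, 63, 63, 45, 38, 41, 52, 67, 61, 65, 66, 68, 66, 65]
294 [115, 114, 110, 110, 109, 106, 86, 34, 35, 34, 36, 101, 105, 104, 104, 105, 104, 106]
297 [67, 66, 68, 66, 65, 68, 33, 32, 37, 34, 34, 30, 60, 59, 69, 68, 65, 68]
300 [123, 126, 122, 122, 121, 29, 33, 33, 34, 37, 33, 38, 36, 121, 120, 118, 120, 120]
303 [113, 119, 115, 114, 110, 31, 35, 33, 39, 36, 33, 33, 29, 106, 102, 104, 101, 103]
306 [106, 109, 109, 106, 111, 31, 36, 39, 39, 37, 36, 36, 26, 110, 111, 110, 116, 86]
309 [105, 111, 111, 107, 111, 37, 36, 44, 44, 43, 35, 31, 32, 113, 112, 109, 114, 85]
312 [86, 96, 96, 92, 94, 26, 36, 45, 48, 34, 35, 32, 15, 91, 92, 86, 91, 75]
315 [214, 212, 215, 213, 214, 165, 37, 38, 39, 41, 38, 33, 163, 215, 214, 214, 214, 65]
318 [211, 210, 212, 209, 212, 224, 18, 37, 32, 33, 35, 24, 215, 209, 212, 214, 214, 65]
321 [125, 126, 125, 125, 129, 136, 137, 23, 34, 34, 34, 143, 129, 127, 134, 134, 135, 68]
324 [85, 81, 81, 81, 83, 82, 78, 88, 90, 88, 101, 76, 76, 80, 81, 79, 125, 64]
327 [85, 80, 88, 86, 88, 82, 86, 85, 82, 92, 79, 81, 85, 88, 85, 82, 88, 74]
330 [82, 88, 84, 86, 85, 85, 84, 84, 91, 84, 86, 86, 86, 84, 83, 88, 81, 83]
333 [89, 86, 86, 83, 85, 85, 84, 88, 88, 83, 85, 83, 83, 88, 86, 85, 85, 82]
336 [87, 81, 86, 87, 82, 89, 86, 93, 81, 85, 84, 85, 86, 90, 83, 84, 85, 88]
339 [127, 92, 99, 97, 97, 95, 101, 133, 137, 139, 130, 142, 138, 141, 133, 140, 143, 139]
342 [146, 144, 137, 131, 128, 121, 122, 206, 212, 212, 210, 213, 212, 207, 206, 210, 212, 209]
345 [151, 150, 146, 114, 116, 112, 119, 205, 212, 217, 216, 218, 219, 205, 174, 175, 218, 207]
348 [93, 100, 103, 99, 103, 106, 102, 125, 125, 134, 134, 135, 135, 132, 133, 132, 130, 122]
```

The knob is at wrist pixel (324,306), so the gate is at about 0.265 rad. I'll pinch it again there.

>>> arm_command --pt "0.02 0 0" --pt "0.02 0 0" --pt "0.016 0 -0.02" --pt "0 0 -0.03" --pt "0 0 -0.03" --pt "0 0 -0.03" --pt "0 0 -0.02" --pt "0 0 -0.0145" --pt "0 0 0" --pt "0 0 0" --pt "0 0 0" --pt "0 0 0" --pt "0 0 0" --spin '[0,0,0,0,0,0,0,0,0,0,0,0,0]' --hand '[0.05,0.05,0.05,0.05,0.05,0.05,0.05,0.05,0.05,0.015,0.015,0.015,0.015]' --grip_force 60

```text
time_s: 60.15
eef_pos: [0.5322, -0.0301, 0.1032]
tcp_rot: [179.9, 0.1, 178.1]
force: [0.2, 12.1, 6.1]
finger_gap: 0.222
grasp_force: 58.4
```

```bash
python3 - <<'E'
import numpy as np
ph=np.linspace(.265,-0.04,8)
x=-.112*(np.sin(ph));z=.112*np.cos(ph)
print(np.c_[np.diff(x)*.9994,-np.diff(x)*.033,np.diff(z)].round(4).tolist())
E
```

```text
[[0.0047, -0.0002, 0.0012], [0.0048, -0.0002, 0.001], [0.0048, -0.0002, 0.0008], [0.0048, -0.0002, 0.0005], [0.0049, -0.0002, 0.0003], [0.0049, -0.0002, 0.0001], [0.0049, -0.0002, -0.0001]]
```

>>> arm_command --pt "0.0047 -0.0002 0.0012" --pt "0.0048 -0.0002 0.001" --pt "0.0048 -0.0002 0.0008" --pt "0.0048 -0.0002 0.0005" --pt "0.0049 -0.0002 0.0003" --pt "0.0049 -0.0002 0.0001" --pt "0.0049 -0.0002 -0.0001" --pt "0 0 0" --pt "0 0 0" --spin '[0,0,0,0,0,0,0,0,0]' --hand '[0.015,0.015,0.015,0.015,0.015,0.015,0.015,0.015,0.015]'

```text
time_s: 61.28
eef_pos: [0.5655, -0.0311, 0.1064]
tcp_rot: [179.9, -0.0, 178.1]
force: [1.0, 13.2, -5.5]
finger_gap: 0.224
grasp_force: 59.5
```

>>> arm_command --pt "0.002 0 0" --pt "0.002 0 0" --pt "0 0 0" --spin '[0,0,0]' --hand '[0.015,0.015,0.015]'

```text
time_s: 61.65
eef_pos: [0.5674, -0.0311, 0.1062]
tcp_rot: [179.9, -0.2, 178.1]
force: [-11.5, 11.2, 4.3]
finger_gap: 0.222
grasp_force: 60.2
```

The reaction of -11.5 N shows the gate is at its upright stop. I'll release, rise and verify.

>>> arm_command --pt "0 0 0" --pt "0 0 0" --pt "0 0 0.03" --pt "0 0 0.04" --pt "-0.02 0 0.04" --pt "-0.03 0 0.04" --pt "-0.03 0 0.02" --pt "0 0 0" --pt "0 0 0" --spin '[0,0,0,0,0,0,0,0,0]' --hand '[0.05,0.05,0.05,0.05,0.05,0.05,0.05,0.05,0.05]'

```text
time_s: 62.78
eef_pos: [0.4901, -0.0326, 0.2761]
tcp_rot: [-180.0, 0.0, 178.1]
force: [0.7, 0.5, 0.4]
finger_gap: 0.589
grasp_force: 0.0
```

```bash
python3 - <<'E'
from h import *
o=env.get_obs();print(o["eef_pos"],o["time_s"])
c=cam("wrist"); s=cam("scene"); pickle.dump((c,s),open("w18.pkl","wb"))
def blob(c,u,v,r,th=50):
    m=(c["img"][v-r:v+r,u-r:u+r].max(2)<th).astype(np.uint8);n,l,st,ce=cv2.connectedComponentsWithStats(m)
    return [((ce[i]+[u-r,v-r]).round(1).tolist(),st[i].tolist()) for i in range(1,n) if st[i,4]>15]
for ph in (0,.1,.2):
    X=np.array([.5613-.112*np.sin(ph),-.0321,.014+.112*np.cos(ph)]); print(ph,*[proj(k,X).round(1).tolist() for k in(c,s)])
p=proj(c,[.5613,-.0321,.126])[0].astype(int);q=proj(s,[.5613,-.0321,.126])[0].astype(int)
print(blob(c,p[0],p[1],35,50));print(blob(s,q[0],q[1],15))
# top ingot check
q=[np.r_[np.array([.6178,-.0345])+a*.024*np.array([.9994,-.033])+b*.034*np.array([.033,.9994]),.102] for a,b in((1,1),(1,-1),(-1,-1),(-1,1))]
print(proj(s,q).round(0).tolist()); S0=s["img"]; cx=proj(s,[.6178,-.0345,.102])[0].astype(int); print(S0[cx[1]-8:cx[1]+9:4,cx[0]-12:cx[0]+13:6].max(2).tolist())
m=mask(s["img"],120,25); print([ (cv2.boundingRect(k),cv2.contourArea(k)) for k in cv2.findContours(m[200:290,250:400],0,1)[0]])
m=mask(t:=cam("top")["img"],120,25) if 0 else None
E
```

```text
[ 0.49014859 -0.03263128  0.27610227] 62.775
0 [[324.8, 309.8]] [[334.4, 221.5]]
0.1 [[324.3, 295.7]] [[337.5, 223.2]]
0.2 [[323.8, 280.9]] [[340.5, 225.3]]
[([305.6, 289.4], [0, 10, 30, 7, 35]), ([324.9, 309.8], [22, 22, 28, 29, 628])]
[([334.2, 221.9], [12, 13, 8, 7, 47])]
[[305.0, 223.0], [323.0, 214.0], [335.0, 220.0], [317.0, 229.0]]
[[97, 88, 197, 198, 58], [117, 76, 186, 188, 179], [150, 166, 184, 185, 17], [131, 184, 182, 130, 35], [100, 105, 88, 80, 62]]
[((56, 16, 23, 13), 209.5)]
```

```bash
python3 - <<'E'
from h import *
s=pickle.load(open("scene0.pkl","rb"));h=cv2.cvtColor(s["img"],cv2.COLOR_BGR2HSV)
for x in(.66,.70,.74,.78,.82):
    print(x,[(y,proj(s,[x,y,0.01])[0].astype(int).tolist(),h[tuple(proj(s,[x,y,0.01])[0].astype(int)[::-1])].tolist()) for y in(.14,.19,.24,.29,.34)])
c,s2=pickle.load(open("w18.pkl","rb"));g=s2["img"]
# layer-wise sanity: top b edges in wrist
e=cv2.Canny(cv2.cvtColor(pickle.load(open("w18.pkl","rb"))[0]["img"],cv2.COLOR_BGR2GRAY),30,80)
q=[np.r_[np.array([.6178,-.0345])+a*.024*np.array([.9994,-.033])+b*.034*np.array([.033,.9994]),.102] for a,b in((1,1),(1,-1),(-1,-1),(-1,1))]
print(proj(c,q).round(0).tolist(),[ (np.flatnonzero(e[330:470,u])+330).tolist() for u in(300,340)])
E
```

```text
0.66 [(0.14, [263, 270], [16, 42, 196]), (0.19, [248, 278], [16, 42, 196]), (0.24, [232, 286], [17, 35, 181]), (0.29, [217, 295], [110, 9, 83]), (0.34, [200, 304], [16, 42, 186])]
0.7 [(0.14, [253, 264], [16, 40, 193]), (0.19, [238, 271], [16, 39, 183]), (0.24, [223, 280], [17, 41, 180]), (0.29, [207, 288], [17, 39, 176]), (0.34, [191, 297], [15, 41, 175])]
0.74 [(0.14, [244, 258], [16, 51, 195]), (0.19, [229, 265], [16, 54, 181]), (0.24, [214, 273], [16, 54, 189]), (0.29, [198, 282], [15, 51, 185]), (0.34, [182, 290], [16, 53, 178])]
0.78 [(0.14, [235, 252], [90, 57, 9]), (0.19, [220, 260], [10, 51, 15]), (0.24, [205, 267], [15, 50, 188]), (0.29, [189, 275], [16, 51, 185]), (0.34, [173, 284], [16, 51, 189])]
0.82 [(0.14, [226, 247], [120, 36, 7]), (0.19, [211, 254], [90, 36, 7]), (0.24, [196, 261], [15, 49, 181]), (0.29, [181, 269], [16, 48, 187]), (0.34, [164, 277], [158, 57, 18])]
[[363.0, 384.0], [284.0, 384.0], [282.0, 333.0], [365.0, 333.0]] [[334, 385, 395, 398, 420, 424, 440], [332, 334, 385, 396, 399, 420, 424, 439]]
```

The area under the lamp is bare wood, so there is no sixth ingot. The top ingot's edges are where expected and the gate is upright, so I'm handing in.

```bash
python3 -c "
from bench import env
print(env.hand_in())"
```

```text
the job is handed in; nothing more can be done
None
```

I handed the job in at about 63 s. All five ingots on the bench are stacked in the crate, in two nested crosswise pairs with the odd one (broad face up) crosswise on top. The gate was let down to its stop first and is fully up again; my grip on the knob slipped once while closing it, so I pinched it again and finished. No verdict came back.

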